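Open the glue pot and set out the heel blanks

ROBOT

A 6-joint arm with a two-finger parallel gripper is mounted at the origin on the work surface. World frame = base frame: x ahead of the robot, y to its left, z up, the work surface at z = 0. Lengths are in m, angles in rad, forces in N, time in s.
With the tool pointing down it reaches from about 0.425 to 0.95 m from the base axis. Payload 3.5 kg.
Tool frame: the origin (TCP) lies midway between the tips of the shut fingers; the grasp point (between the pads) lies ctrl.grasp_offset behind it (ctrl.grasp_offset is the distance from the TCP to the grasp point, in m); x points along the fingers, y is the direction in which the jaws open and shut, and the axes are right-handed (so a half turn about x gives the same grasp; the last joint's range is limited). The gripper opens to 85 mm and grips with 20 to 120 N. Pads are 22 mm wide; open, the fingers measure 114 mm over their backs; the gripper's body (76 mm by 85 mm) begins 54 mm behind the grasp point. The pads swing forward as they close: fully open they stand 13 mm farther back than shut.
Start: joints at [-1.299, 0.286, 1.577, -0, 1.279, -0.15], TCP at [0.276, -0.616, 0.231] pointing down, gripper open.
Joint ranges: [-2.77, 2.77], [-0.9, 2.22], [0.21, 2.48], [-1.53, 4.67], [0.24, 2.81], [-2.84, 2.84]. Speed limits (rad/s): [2.79, 2.79, 3.14, 3.14, 3.14, 3.14].

INTERFACE

Orientations are given as a unit quaternion [x, y, z, w].
In Python, from plant import readout, read_camera, sign_off, ctrl gives the robot as it stands.
- The arm moves only by the tool drive_tool, never from a script. Its argument "steps" is a list of rows, each a list of 5 numbers: the shift along the tool's x, y, z in cm, then the turn about the tool's x in degrees, then the opening, from 0 (shut) to 1 (fully open). A call has 1 to 10 rows; each row shifts and turns the commanded pose from where the row before left it, along the tool's axes as they then stand; what a row does not reach is not made up. A row lasts 1/10 s, in which the tool goes at most 50 mm and 8.59 degrees, less where a joint would pass 70% of its speed; a pose out of reach is approached as far as the arm can. A call is refused whole if a number of a shift passes 5 or a number of a turn 8.59, either way. A call with a gripper value outside its range is refused whole. The fingers move at their own pace and stop on an object; "force" is the grip in N (left out, the last holds). Time passes only in rows, so rows that do not move let the fingers close. It gives the time, the measured TCP pose, the force and the opening at its end, in the units of the state.
- readout.get_state(): the state, without advancing time (a new reading comes with each control period).
- read_camera(name): name is "scene" or "top" or "wrist"; returns a dict with "frame" (384x512x3 uint8, red, green, blue), "vertical_fov" (degrees; the focal length in pixels is half the picture's height over the tangent of half this angle, whatever the lens; pixels are square), "cx", "cy" (the principal point, pixels), "eye" and "orientation" of the camera in the world. Camera axes: x right, y up, looking along -z (the intrinsics and any distortion apply to the point x, -y, -z); pixel columns grow to the right and rows downward; lengths in m; the calibration is good to about 2 mm. A picture is of the moment at which its call begins. There is no depth.
- sign_off(): hands the job in, once; it reports no verdict.
The state is a dict: "time": time; "qpos": joint angles; "dq": joint speeds; "joint_efforts": joint torques, N m; "eef_pos": TCP position; "tcp_rot": TCP orientation; "contact_force": force on the tool from outside, world axes, zero at the start; "wrist_torque": the same for the moment, N m; "opening": opening from 0.0 (shut) to 1.0 (fully open).
Only numpy, scipy, OpenCV 4.12 (cv2) and the standard library are available. Lean on these libraries where they do the work, as an engineer would, in place of code of your own. Each camera call takes 0.05 s, during which the arm holds its last target. There are 200 camera calls.

TASK

Get the cobbler's bench ready for gluing: fold the hook on the blue board right out (square to the board), then unscrew the lid of the glue pot and hang it on that hook by the window in its handle, without ever letting the sticky lid touch the bench top. Lay every black rubber heel blank flat on the metal jig, one to a bay, with its long side against the bay's side stop and its end against the rear fence, touching both. Do not disturb the other things on the bench.

Things in the scene. Friction and masses are not known exactly. Their poses are not given: they have to be found in the camera images.
- pot: White glue pot, 100 mm across, fixed to the bench by a round steel foot (116 mm across, 10 mm high); it does not move. Origin: on its axis at the bench top, z up. Shoulder 60 mm high; above it a neck 44 mm across (rim 104 mm high) with a right-handed thread, 53 mm across, 12 mm pitch.
- lid: Loose aluminium screw lid, 160 g, 70 mm across, 44.5 mm high (lower 38.5 mm hollow, bore 56 mm); a flat handle stands 70 mm high on it, 62 mm long (lid x), 12 mm thick (y), with a window through it along y. Origin: centre of the underside, z up, 66.5 mm above the bench when screwed on. Unscrews anticlockwise (seen from above), easily, rising 12 mm a turn by itself; it stays where it is left.
- lid_window (a point): Centre of the window in the lid's handle, 63.5 mm above the lid's underside; window 42 mm wide (lid x), 38 mm high; above it a solid bar 32 mm high, the place to grip. Thread: the lid is held fast up to 1.67 turns from the start and free after 2 turns; from 2.3 turns on, one side drops off the thread's end.
- board: Blue upright tool board fixed to the left of the bench, 340 mm long (its x), 200 mm high, 18 mm thick, which carries the fold-out hook. Origin: bottom middle of its front face; its -y points out of the front face towards the middle of the bench.
- hook (a joint): Angle of the steel fold-out hook about its upright pivot, rad: 0 = folded flat, arm parallel to the board (along the board's +x); grows as the arm swings out from the board; stops at 1.6, square out (along the board's -y). Light friction (0.06 N m): it stays where it is left.
- hook_pivot (a point): On the hook's pivot axis at mid height of its arm, 170 mm above the bench, 40 mm in front of the board. Its x axis points along the arm to the tip. The arm is a bar 10 mm wide and 10 mm high that reaches 115 mm from the pivot; folded, there is a gap of 35 mm between it and the board.
- hook_seat (a point): Point on the top face of the hook's arm, 65 mm from the pivot: a good place for the lid to hang. x axis along the arm.
- hook_tip (a point): Top of the hook's upturned end (10 x 10 mm, standing 12 mm above the arm), 110 mm from the pivot.
- jig: Aluminium gluing jig fixed to the bench: plate 160 mm (x) by 270 mm (y), 6 mm thick. A rear fence 18 mm high runs along its +x edge. Three side stops, 18 mm high and 12 mm wide, each project 32 mm from the fence towards -x: bays 86 mm apart. Origin: centre of the underside.
- corner1 (a point): Inner corner of bay 1 of the jig (bay 1 is at the jig's +y end) on the plate's top face, where fence and side stop meet; axes as the jig's. A blank lying home has its centre 55 mm from it along -x and 23 mm along -y (underside level with this point).
- corner2 (a point): Inner corner of bay 2 of the jig (bay 1 is at the jig's +y end) on the plate's top face, where fence and side stop meet; axes as the jig's. A blank lying home has its centre 55 mm from it along -x and 23 mm along -y (underside level with this point).
- corner3 (a point): Inner corner of bay 3 of the jig (bay 1 is at the jig's +y end) on the plate's top face, where fence and side stop meet; axes as the jig's. A blank lying home has its centre 55 mm from it along -x and 23 mm along -y (underside level with this point).
- blank1: Black rubber heel blank, a bar 110 mm (its x) x 46 mm (y) x 18 mm, 90 g, lying loose on the bench. Origin: centre of its underside. May be absent. All blanks are alike and may go in any bay, either end first.
- blank2: Black rubber heel blank, a bar 110 mm (its x) x 46 mm (y) x 18 mm, 90 g, lying loose on the bench. Origin: centre of its underside. May be absent. All blanks are alike and may go in any bay, either end first.
- blank3: Black rubber heel blank, a bar 110 mm (its x) x 46 mm (y) x 18 mm, 90 g, lying loose on the bench. Origin: centre of its underside. May be absent. All blanks are alike and may go in any bay, either end first.
- sneaker: Bystander, to be left alone: white-soled grey sneaker, 250 mm long.
- hammer: Bystander, to be left alone: hammer lying flat.
- brush: Bystander, to be left alone: hand brush lying flat.
- mug: Bystander, to be left alone: white mug, 90 mm high.
- tin: Bystander, to be left alone: flat dark polish tin, 72 mm across, 26 mm high.
- spool: Bystander, to be left alone: thread spool standing, 48 mm across, 52 mm high.
- rivets: Bystander, to be left alone: small glass jar with black cap, 60 mm across, 70 mm high.

How it is judged:
By the outcome, as a careful person would: the job done as asked, in the order asked, and still so for the second after the job is handed in, with the robot touching nothing.
Of blank1, blank2, blank3 only 2 to 3 are there at a start; the rules pass over those that are not, and their reading is None.
At some moment in a run one of blank1, blank2, blank3 may be knocked a few centimetres aside while the robot is not near it.
It also fails if it takes over 210 s, if anything falls off the work surface, if the arm or the gripper's body presses on something with over 40 N, if the wrist force passes 120 N, or if a joint passes its speed limit or range.

## Working session

There is one attempt and no reset: what is moved stays moved. The work goes in short steps, Python scripts to look and compute and a tool call to move; the robot and the scene stay as the last step left them, time stands still between calls to the robot, and variables do not carry over. Pictures are saved under pics/ and viewed, about 12 in all and at most 16, crops included, and the job is handed in when it is done.

Besides the shell and the picture viewer there is one more tool, called by a JSON object that holds its "method" and its "body". drive_tool: Moves the arm, as the interface text tells. Its arguments: {"type":"object","properties":{"steps":{"type":"array","items":{"type":"array","items":{"type":"number"}}},"force":{"type":"number"}},"required":["steps"]}

```bash
ls; mkdir -p pics; cat > h.py <<'E'
import numpy as np, cv2
from scipy.spatial.transform import Rotation as R
from plant import readout, read_camera, sign_off, ctrl
def snap(name,fn):
    d=read_camera(name); cv2.imwrite(f'pics/{fn}.png',d['frame'][:,:,::-1]); 
    np.save(f'pics/{fn}.npy',np.array({k:v for k,v in d.items() if k!='frame'},dtype=object),allow_pickle=True); return d
def load(fn):return np.load(f'pics/{fn}.npy',allow_pickle=True).item()
def K(d): 
    f=192/np.tan(np.radians(d['vertical_fov'])/2); return f
def ray(d,u,v):
    f=K(d); p=np.array([[[ (u-d['cx'])/f,(v-d['cy'])/f ]]],float)
    if d.get('distortion') is not None: print('DIST',d['distortion'])
    x,y=p[0,0]; r=R.from_quat(d['orientation']).apply([x,-y,-1]); return np.array(d['eye']),r
def at(d,u,v,z):
    e,r=ray(d,u,v); return e+r*(z-e[2])/r[2]
def proj(d,P):
    c=R.from_quat(d['orientation']).inv().apply(np.array(P,float)-np.array(d['eye'])); f=K(d)
    return np.stack([d['cx']+f*c[...,0]/-c[...,2], d['cy']+f*(-c[...,1])/-c[...,2]],-1)
E
python3 - <<'E'
from h import *
for n in ['scene','top','wrist']:
    d=snap(n,n+'0'); print(n,{k:(v if k!='frame' else v.shape) for k,v in d.items()})
print(readout.get_state(), ctrl.grasp_offset)
E
```

```text
pics
scene {'frame': (384, 512, 3), 'vertical_fov': 50.40410853716176, 'cx': 258.93787757782115, 'cy': 192.67125872427565, 'eye': array([1.32464625, 0.73283772, 0.97395946]), 'orientation': array([0.17146293, 0.41525803, 0.82140648, 0.35135826])}
top {'frame': (384, 512, 3), 'vertical_fov': 45.15122405328042, 'cx': 249.7188307886011, 'cy': 188.1471782767883, 'eye': array([ 0.21114657, -0.05900898,  1.63174956]), 'orientation': array([-0.07568918,  0.07326307,  0.70893733, -0.69736041])}
wrist {'frame': (384, 512, 3), 'vertical_fov': 69.51562846232036, 'cx': 256.32895094996354, 'cy': 191.96895185036405, 'eye': array([ 0.3348991 , -0.58933611,  0.37366126]), 'orientation': array([-0.10821501,  0.07122508, -0.53859914,  0.83254277])}
{'time': 0.15, 'qpos': array([-1.29900051e+00,  2.87013950e-01,  1.57783442e+00,  1.31197835e-06,
        1.27858356e+00, -1.50030053e-01]), 'dq': array([ 0.00182923, -0.00162453, -0.00594778, -0.00043118,  0.00034483,
       -0.00035895]), 'joint_efforts': array([-2.55843048e-05, -4.06605041e+01, -2.93138874e+01, -1.71989136e-04,
        3.97959753e-03,  1.45399746e-06]), 'eef_pos': array([ 0.27623516, -0.61533659,  0.23023381]), 'tcp_rot': array([-0.69139805, -0.14868362,  0.69147629, -0.14738541]), 'contact_force': array([ 0.67465217, -0.57574669,  0.81696096]), 'wrist_torque': array([ 0.03518288, -0.00261006, -0.00677782]), 'opening': 0.9994056416971954} 0.0187
```

```bash
python3 - <<'E'
import cv2
for n in ['top','scene']:
    cv2.imwrite(f'pics/{n}0b.png',cv2.resize(cv2.imread(f'pics/{n}0.png'),(800,600),interpolation=cv2.INTER_CUBIC))
E
```

```text
(no output)
```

View pics/top0b.png

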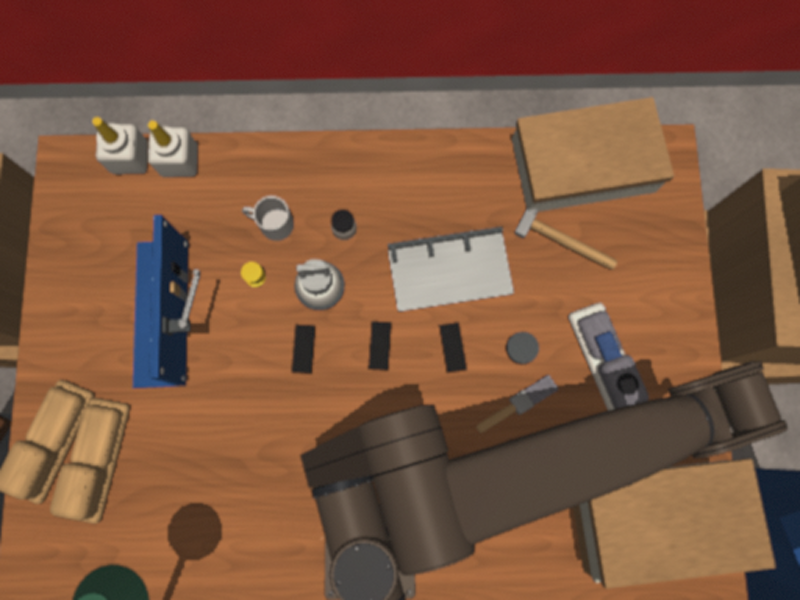

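View pics/scene0b.png

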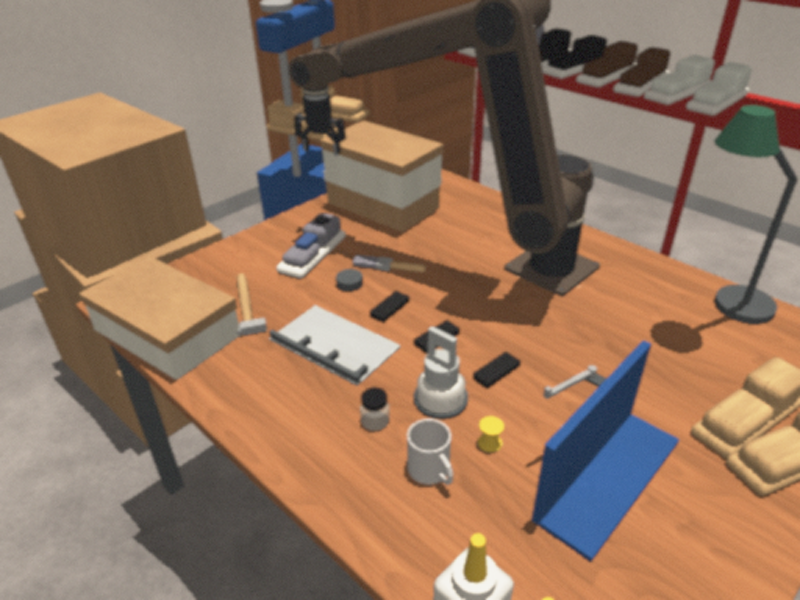

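```bash
python3 - <<'E'
from h import *
im=cv2.imread('pics/top0.png')
a=im[130:250,85:232]; cv2.imwrite('pics/cA.png',cv2.resize(a,None,fx=5,fy=5,interpolation=cv2.INTER_CUBIC))
b=im[140:250,180:335]; cv2.imwrite('pics/cB.png',cv2.resize(b,None,fx=5,fy=5,interpolation=cv2.INTER_CUBIC))
d=load('top0')
g=cv2.cvtColor(im,cv2.COLOR_BGR2GRAY)
m=(g<40).astype(np.uint8); m[:190]=0; m[245:]=0; m[:,:180]=0; m[:,320:]=0
cs,_=cv2.findContours(m,cv2.RETR_EXTERNAL,cv2.CHAIN_APPROX_NONE)
for c in cs:
    if cv2.contourArea(c)<100: continue
    w=np.array([at(d,*p[0],0.018)[:2] for p in c])*1000
    r=cv2.minAreaRect(w.astype(np.float32)); print(r, c.reshape(-1,2).mean(0))
E
```

```text
((435.670654296875, 141.2032012939453), (36.57502746582031, 99.01997375488281), 85.24786376953125) [194.23287671 223.12328767]
((433.54248046875, -194.29910278320312), (98.51221466064453, 35.21342468261719), 7.600791931152344) [289.51388889 221.95833333]
((440.2956848144531, -30.853431701660156), (35.501121520996094, 99.52874755859375), 85.18537902832031) [243.01351351 220.90540541]
```

View pics/cA.png

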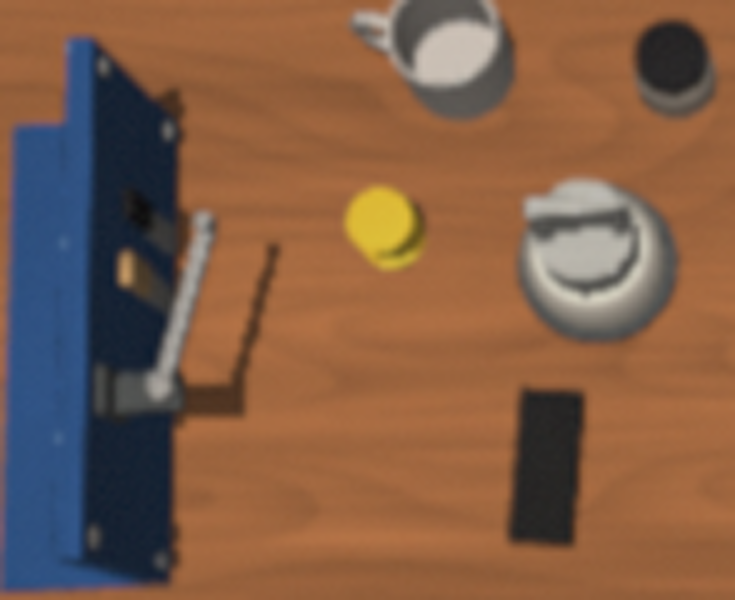

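View pics/cB.png

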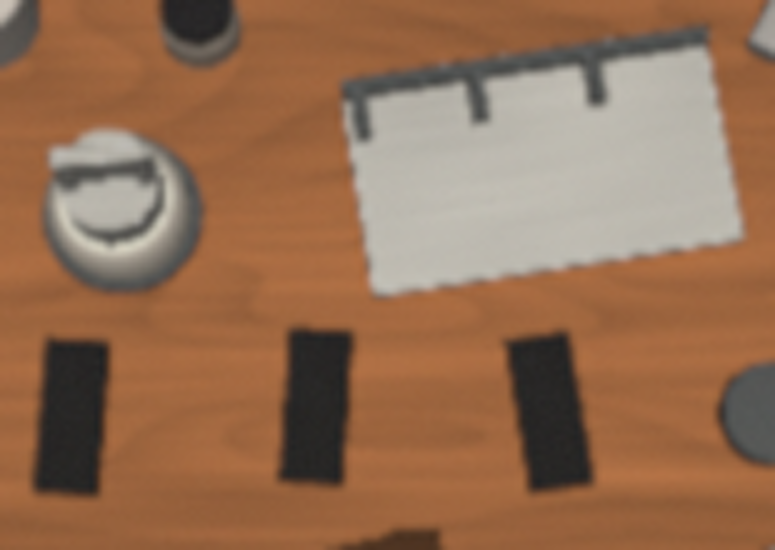

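```bash
python3 - <<'E'
from h import *
d=load('top0'); s=load('scene0')
A=lambda X,Y,z: at(d,85+(X-2)/5,130+(Y-2)/5,z).round(4)
B=lambda X,Y,z: at(d,180+(X-2)/5,140+(Y-2)/5,z).round(4)
piv=A(158,385,.175); tip=A(204,218,.187); print('piv',piv,'tip',tip,np.linalg.norm((tip-piv)[:2]))
print('board bottom edge',A(178,100,0),A(170,582,0)); print('board top front edge',A(93,38,.2),A(82,562,.2))
print('jig BL,BR',B(375,297,.006),B(743,240,.006),'TL,TR',B(342,82,.024),B(706,28,.024))
print('inner stops root (fence/stop, +x, -y side)',[B(*p,.006) for p in [(366,98),(486,78),(602,60)]])
print('handle top ends',A(523,205,.181),A(632,200,.181))
for n,c,z in [('pot',(599,262),.06),('mug',(448,35),.09),('yellow',(382,220),.05),('rivets',(673,57),.07)]: print(n,A(*c,z))
st=readout.get_state(); r=R.from_quat(st['tcp_rot']).as_matrix(); print(r.round(3))
E
```

```text
piv [0.4701 0.3721 0.175 ] tip [0.5768 0.3438 0.187 ] 0.11038922048823423
board bottom edge [0.7141 0.4187 0.    ] [0.3601 0.4092 0.    ]
board top front edge [0.6955 0.4173 0.2   ] [0.3551 0.4069 0.2   ]
jig BL,BR [ 0.5194 -0.0731  0.006 ] [ 0.5567 -0.3386  0.006 ] TL,TR [ 0.6745 -0.0519  0.024 ] [ 0.7106 -0.3168  0.024 ]
inner stops root (fence/stop, +x, -y side) [array([ 0.6673, -0.0692,  0.006 ]), array([ 0.6809, -0.1571,  0.006 ]), array([ 0.6931, -0.2424,  0.006 ])]
handle top ends [0.5835 0.1387 0.181 ] [0.5856 0.068  0.181 ]
pot [0.5725 0.1016 0.06  ]
mug [0.7305 0.2051 0.09  ]
yellow [0.6079 0.256  0.05  ]
rivets [0.7181 0.0489 0.07  ]
[[-0.     0.409 -0.912]
 [ 0.002 -0.912 -0.409]
 [-1.    -0.002 -0.   ]]
```

{"method": "drive_tool", "body": {"steps": [[0, 0, 0, -8.23, 0], [0, 0, 0, -8.23, 0], [0, 0, 0, -8.23, 0], [0, 0, 0, -8.23, 0], [0, 0, 0, -8.23, 0], [0, 0, 0, -8.23, 0], [0, 0, 0, -8.23, 0], [0, 0, 0, -8.23, 0]], "force": 30}}

```text
time: 0.95
eef_pos: [0.2763, -0.6155, 0.2307]
tcp_rot: [0.499, 0.502, -0.498, 0.501]
contact_force: [0.3, -0.6, -0.2]
opening: -0.001
```

{"method": "drive_tool", "body": {"steps": [[0, 3.6, -4.6, 0, 0], [0, 3.6, -4.6, 0, 0], [0, 3.6, -4.6, 0, 0], [0, 3.6, -4.6, 0, 0], [0, 3.6, -4.6, 0, 0], [0, 3.6, -4.6, 0, 0], [0, 3.6, -4.6, 0, 0], [0, 3.6, -4.6, 0, 0], [0, 3.6, -4.6, 0, 0]]}}

```text
time: 1.85
eef_pos: [0.5545, -0.2595, 0.2311]
tcp_rot: [0.5, 0.5, -0.5, 0.5]
contact_force: [0.3, -0.3, 0.3]
opening: -0.003
```

{"method": "drive_tool", "body": {"steps": [[0, 0, -4.5, 0, 0], [0, 0, -4.5, 0, 0], [0, 0, -4.5, 0, 0], [0, 0, -4.5, 0, 0], [0, 0, -4.5, 0, 0], [0, 0, -4.5, 0, 0], [0, 0, -4.5, 0, 0], [0, 0, 0, 0, 0]]}}

```text
time: 2.65
eef_pos: [0.5528, 0.0582, 0.231]
tcp_rot: [0.499, 0.502, -0.498, 0.501]
contact_force: [0.0, -0.0, -0.4]
opening: -0.0
```

```bash
python3 - <<'E'
from h import *
d=snap('wrist','w1'); im=cv2.imread('pics/w1.png'); cv2.imwrite('pics/w1b.png',cv2.resize(im,(768,576)))
print(d['eye'],d['orientation'])
E
```

```text
[0.55176235 0.12260465 0.37473258] [-1.29038731e-01 -2.73982584e-04  3.25503055e-03  9.91634174e-01]
```

{"method": "drive_tool", "body": {"steps": [[0, 0.1, -4.5, 0, 0], [0, 0.1, -4.5, 0, 0], [0, 0.1, -4.5, 0, 0], [0, 0.1, -4.5, 0, 0], [0, 0.1, -4.5, 0, 0], [0, 0, -4.5, 0, 0], [0, 0, -4.6, 0, 0], [0, 0, 0, 0, 0], [3.8, 0, 0, 0, 0], [3.8, 0, 0, 0, 0]]}}

```text
time: 3.7
eef_pos: [0.5606, 0.3688, 0.1561]
tcp_rot: [0.501, 0.499, -0.499, 0.501]
contact_force: [1.1, 0.5, 0.3]
opening: -0.001
```

View pics/w1b.png

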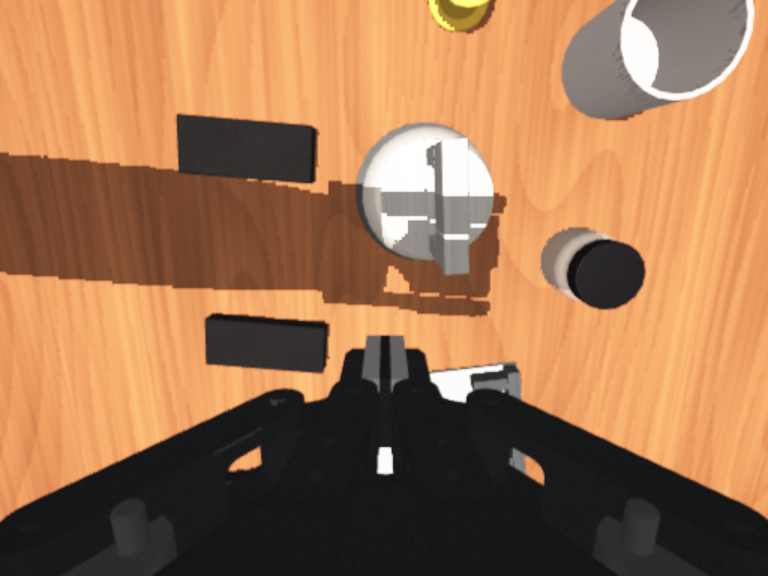

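{"method": "drive_tool", "body": {"steps": [[0, -0.7, 1.7, 0, 0], [0, -0.9, 1.7, 0, 0], [0, -1.3, 1.6, 0, 0], [0, -1.5, 1.5, 0, 0], [0, -1.5, 1.2, 0, 0], [0, -1.0, 0.5, 0, 0], [0, 0, 0, 0, 0]]}}

```text
time: 4.4
eef_pos: [0.4893, 0.286, 0.1553]
tcp_rot: [-0.5, -0.5, 0.501, -0.5]
contact_force: [0.5, 0.2, 0.7]
opening: -0.0
```

```bash
python3 - <<'E'
from h import *
d=load('w1')
W=lambda X,Y,z: at(d,X/1.5,Y/1.5,z).round(4)
for p in [(440,138),(466,138),(443,273),(468,272)]: print(W(*p,.181))
print('pot foot r58? ellipse: left',W(357,193,.01),'right',W(493,193,.01),'top',W(425,123,.01),'bot',W(425,261,.01))
print('shoulder', W(425,193,.06),W(425,193,.0))
d=load('top0'); print('bench edge check tin etc')
E
```

```text
[0.5761 0.1398 0.181 ]
[0.5875 0.1399 0.181 ]
[0.58   0.0789 0.181 ]
[0.5919 0.0795 0.181 ]
pot foot r58? ellipse: left [0.5282 0.1101 0.01  ] right [0.6447 0.1108 0.01  ] top [0.5847 0.1666 0.01  ] bot [0.5883 0.0512 0.01  ]
shoulder [0.5817 0.1121 0.06  ] [0.5874 0.1101 0.    ]
bench edge check tin etc
```

{"method": "drive_tool", "body": {"steps": [[0, -0.3, 0, 0, 0], [0, -0.3, 0, 0, 0], [0, 0, 0, 0, 0]]}}

```text
time: 4.7
eef_pos: [0.4882, 0.2868, 0.1559]
tcp_rot: [0.503, 0.497, -0.497, 0.504]
contact_force: [11.9, -1.8, -6.3]
opening: -0.0
```

```bash
python3 - <<'E'
from h import *
d=snap('top','t2'); im=cv2.imread('pics/t2.png'); cv2.imwrite('pics/t2b.png',cv2.resize(im[130:250,85:232],None,fx=5,fy=5,interpolation=cv2.INTER_CUBIC))
E
```

```text
(no output)
```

View pics/t2b.png

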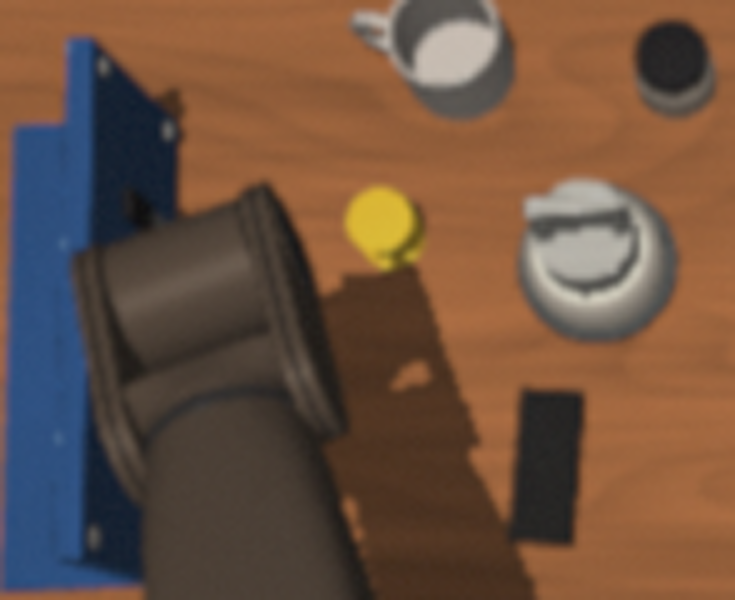

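{"method": "drive_tool", "body": {"steps": [[0, 2.0, 0, 0, 0], [-4.5, 0, 0, 0, 0], [-4.0, 0, 0, 0, 0], [0, 1.54, 3.55, -4, 1], [0, 1.54, 3.55, 0, 1], [0, 1.54, 3.55, 0, 1], [0, 1.54, 3.55, 0, 1], [0, 1.54, 3.55, 0, 1], [0, 0, 0, 0, 1], [0, 0, 0, 0, 1]]}}

```text
time: 5.75
eef_pos: [0.5908, 0.1143, 0.24]
tcp_rot: [0.483, 0.517, -0.483, 0.516]
contact_force: [0.3, 1.1, 0.4]
opening: 1.003
```

```bash
python3 - <<'E'
from h import *
d=snap('top','t3'); e=snap('wrist','w3'); im=cv2.imread('pics/t3.png'); a=cv2.resize(im[130:230,85:165],None,fx=5,fy=5,interpolation=cv2.INTER_CUBIC)
b=cv2.imread('pics/w3.png')
c=np.zeros((500,790,3),np.uint8); c[:, :400]=a; c[:500,400:790]=b[0:250,205:400].repeat(2,0).repeat(2,1); cv2.imwrite('pics/t3b.png',c)
print(readout.get_state()['eef_pos'],readout.get_state()['qpos'])
E
```

```text
[0.59011416 0.11562606 0.24005847] [ 2.47073300e-02  1.19515249e-01  1.75482638e+00  4.71133442e-04
  1.26804594e+00 -4.61491096e-02]
```

View pics/t3b.png

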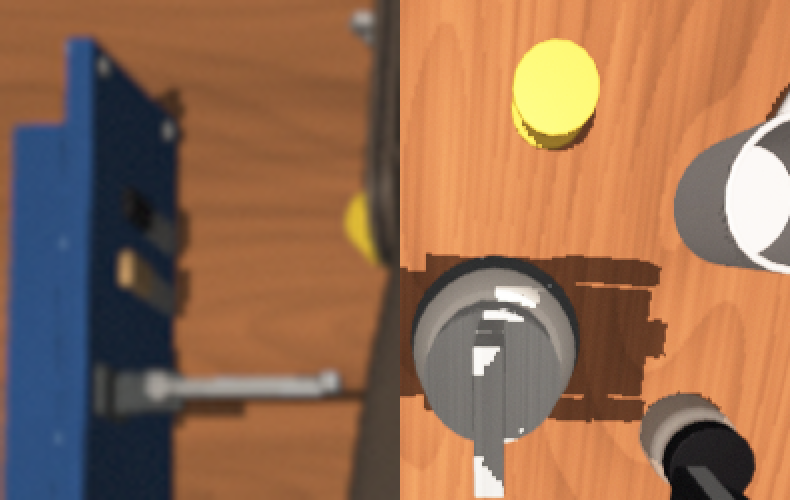

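```bash
python3 - <<'E'
from h import *
e=load('w3'); 
print('handle edges',[at(e,205+(X-400)/2-.25,Y/2-.25,.181).round(4) for X,Y in [(473,430),(504,430),(474,495),(504,495)]])
W=lambda X,Y,z: at(e,205+(X-400)/2-.25,Y/2-.25,z).round(4)
print('lid disk top z.111: left,right,bot',W(415,375,.111),W(575,375,.111),W(495,441,.111))
d=load('t3'); A=lambda X,Y,z: at(d,85+(X-2)/5,130+(Y-2)/5,z).round(4)
p,t=A(157,385,.175),A(330,382,.187); print('hook',p,t,np.linalg.norm((t-p)[:2]),np.degrees(np.arctan2(*(t-p)[1::-1])))
print(np.mean([readout.get_state()['eef_pos'] for i in range(5)],0))
print(proj(e,[[0.585,0.1095,.181],[.585,.1395,.181]]))
E
```

```text
handle edges [array([0.5786, 0.1067, 0.181 ]), array([0.5905, 0.1075, 0.181 ]), array([0.5805, 0.0793, 0.181 ]), array([0.5925, 0.0801, 0.181 ])]
lid disk top z.111: left,right,bot [0.5452 0.109  0.111 ] [0.6262 0.1147 0.111 ] [0.5881 0.0763 0.111 ]
hook [0.4701 0.3728 0.175 ] [0.4681 0.2592 0.187 ] 0.11361760426976097 -91.00862431066024
[0.59011416 0.11562606 0.24005847]
[[249.77656317 211.89296428]
 [252.3505771  173.80389897]]
```

{"method": "drive_tool", "body": {"steps": [[0, -0.58, 0.5, 0, 1], [3.0, 0, 0, 0, 1], [3.0, 0, 0, 0, 1], [2.8, 0, 0, 0, 1], [0, 0, 0, 0, 0], [0, 0, 0, 0, 0], [0, 0, 0, 0, 0], [0, 0, 0, 0, 0], [0, 0, 0, 0, 0], [0, 0, 0, 0, 0]], "force": 50}}

```text
time: 6.85
eef_pos: [0.5856, 0.1094, 0.1541]
tcp_rot: [0.483, 0.517, -0.482, 0.518]
contact_force: [-1.3, 0.5, 5.1]
opening: 0.13
```

{"method": "drive_tool", "body": {"steps": [[-0.028, 0, 0, -8.5, 0], [-0.028, 0, 0, -8.5, 0], [-0.028, 0, 0, -8.5, 0], [-0.028, 0, 0, -8.5, 0], [-0.028, 0, 0, -8.5, 0], [0, 0, 0, 0, 0]]}}

```text
time: 7.45
eef_pos: [0.5858, 0.1094, 0.1553]
tcp_rot: [0.262, 0.656, -0.262, 0.658]
contact_force: [-1.0, 0.0, 5.1]
opening: 0.132
```

{"method": "drive_tool", "body": {"steps": [[-0.028, 0, 0, -8.5, 0], [-0.028, 0, 0, -8.5, 0], [-0.028, 0, 0, -8.5, 0], [-0.028, 0, 0, -8.5, 0], [-0.028, 0, 0, -8.5, 0], [-0.028, 0, 0, -8.5, 0], [-0.028, 0, 0, -8.5, 0], [-0.028, 0, 0, -8.5, 0], [-0.028, 0, 0, -8.5, 0], [-0.028, 0, 0, -8.5, 0]]}}

```text
time: 8.45
eef_pos: [0.5858, 0.1104, 0.1581]
tcp_rot: [-0.25, 0.66, 0.251, 0.662]
contact_force: [-0.6, 3.0, 4.9]
opening: 0.132
```

{"method": "drive_tool", "body": {"steps": [[-0.028, 0, 0, -8.5, 0], [-0.028, 0, 0, -8.5, 0], [-0.028, 0, 0, -8.5, 0], [0, 0, 0, 0, 0], [0, 0, 0, 0, 0]]}}

```text
time: 8.95
eef_pos: [0.5852, 0.1099, 0.159]
tcp_rot: [-0.389, 0.59, 0.39, 0.591]
contact_force: [-2.5, 0.9, 7.0]
opening: 0.133
```

```bash
python3 - <<'E'
from h import *
s=readout.get_state(); print(s['qpos'],s['eef_pos'],s['contact_force'],s['wrist_torque'])
m=R.from_quat(s['tcp_rot']).as_matrix(); print(np.degrees(np.arctan2(m[1,1],m[0,1])))
E
```

```text
[ 1.48629308e-02  1.81956992e-01  1.83912397e+00  1.18686220e-03
  1.11995643e+00 -2.72257500e+00] [0.5852025  0.10987596 0.15897574] [-2.51628071  0.89875385  6.99010104] [0.37089964 0.50661988 0.09040844]
156.81402464026976
```

{"method": "drive_tool", "body": {"steps": [[0, 0, 0, 0, 1], [0, 0, 0, 0, 1], [0, 0, 0, 0, 1], [0, 0, 0, 0, 1], [0, 0, 0, 8.57, 1], [0, 0, 0, 8.57, 1], [0, 0, 0, 8.57, 1], [0, 0, 0, 8.57, 1], [0, 0, 0, 8.57, 1], [0, 0, 0, 8.57, 1]]}}

```text
time: 9.95
eef_pos: [0.5848, 0.1093, 0.157]
tcp_rot: [-0.094, 0.701, 0.093, 0.701]
contact_force: [-0.5, -0.7, -0.1]
opening: 1.003
```

{"method": "drive_tool", "body": {"steps": [[0, 0, 0, 8.57, 1], [0, 0, 0, 8.57, 1], [0, 0, 0, 8.57, 1], [0, 0, 0, 8.57, 1], [0, 0, 0, 8.57, 1], [0, 0, 0, 8.57, 1], [0, 0, 0, 8.57, 1], [0, 0, 0, 8.57, 1], [0, 0, 0, 8.57, 1], [0, 0, 0, 8.57, 1]]}}

```text
time: 10.95
eef_pos: [0.5848, 0.1093, 0.157]
tcp_rot: [0.408, 0.578, -0.408, 0.577]
contact_force: [-0.3, 0.6, -0.4]
opening: 1.004
```

{"method": "drive_tool", "body": {"steps": [[0, 0, 0, 8.57, 1], [0, 0, 0, 8.57, 1], [0, 0, 0, 8.57, 1], [0, 0, 0, 8.57, 1], [0, 0, 0, 8.57, 1], [0, 0, 0, 0, 0], [0, 0, 0, 0, 0], [0, 0, 0, 0, 0], [0, 0, 0, 0, 0], [0, 0, 0, 0, 0]]}}

```text
time: 11.95
eef_pos: [0.585, 0.1093, 0.1573]
tcp_rot: [0.589, 0.391, -0.589, 0.391]
contact_force: [1.5, -0.8, 0.7]
opening: 0.146
```

{"method": "drive_tool", "body": {"steps": [[0, 0, 0, 0, 0], [0, 0, 0, 0, 0], [-0.028, 0, 0, -8.57, 0], [-0.028, 0, 0, -8.57, 0], [-0.028, 0, 0, -8.57, 0], [-0.028, 0, 0, -8.57, 0], [-0.028, 0, 0, -8.57, 0], [-0.028, 0, 0, -8.57, 0], [-0.028, 0, 0, -8.57, 0], [-0.028, 0, 0, -8.57, 0]]}}

```text
time: 12.95
eef_pos: [0.585, 0.1095, 0.1596]
tcp_rot: [0.265, 0.655, -0.265, 0.656]
contact_force: [1.2, -0.9, 1.2]
opening: 0.128
```

{"method": "drive_tool", "body": {"steps": [[-0.028, 0, 0, -8.57, 0], [-0.028, 0, 0, -8.57, 0], [-0.028, 0, 0, -8.57, 0], [-0.028, 0, 0, -8.57, 0], [-0.028, 0, 0, -8.57, 0], [-0.028, 0, 0, -8.57, 0], [-0.028, 0, 0, -8.57, 0], [-0.028, 0, 0, -8.57, 0], [-0.028, 0, 0, -8.57, 0], [-0.028, 0, 0, -8.57, 0]]}}

```text
time: 13.95
eef_pos: [0.5851, 0.1097, 0.1625]
tcp_rot: [-0.251, 0.661, 0.252, 0.661]
contact_force: [0.5, 1.0, -0.6]
opening: 0.127
```

{"method": "drive_tool", "body": {"steps": [[-0.028, 0, 0, -8.57, 0], [-0.028, 0, 0, -8.57, 0], [-0.028, 0, 0, -8.57, 0], [0, 0, 0, 0, 0]]}}

```text
time: 14.35
eef_pos: [0.5848, 0.1096, 0.1633]
tcp_rot: [-0.39, 0.59, 0.391, 0.59]
contact_force: [-1.4, -0.5, 0.3]
opening: 0.13
```

```bash
cat >> h.py <<'E'
def stat():
    s=readout.get_state(); m=R.from_quat(s['tcp_rot']).as_matrix()
    print('t',s['time'],'q6',np.degrees(s['qpos'][5]).round(1),'phi',np.degrees(np.arctan2(m[1,1],m[0,1])).round(2),s['eef_pos'].round(4),s['contact_force'].round(1),'op',round(s['opening']*85,1))
E
python3 -c "from h import *; stat()"
```

```text
t 14.35 q6 -156.2 phi 157.01 [0.5848 0.1096 0.1633] [-1.4 -0.5  0.3] op 11.1
```

{"method": "drive_tool", "body": {"steps": [[0, 0, 0, 0, 1], [0, 0, 0, 0, 1], [0, 0, 0, 0, 1], [0, 0, 0, 0, 1], [0, 0, 0, 8.57, 1], [0, 0, 0, 8.57, 1], [0, 0, 0, 8.57, 1], [0, 0, 0, 8.57, 1], [0, 0, 0, 8.57, 1], [0, 0, 0, 8.57, 1]]}}

```text
time: 15.35
eef_pos: [0.5849, 0.1093, 0.1632]
tcp_rot: [-0.094, 0.701, 0.094, 0.701]
contact_force: [-0.1, -0.2, 0.2]
opening: 0.997
```

{"method": "drive_tool", "body": {"steps": [[0, 0, 0, 8.57, 1], [0, 0, 0, 8.57, 1], [0, 0, 0, 8.57, 1], [0, 0, 0, 8.57, 1], [0, 0, 0, 8.57, 1], [0, 0, 0, 8.57, 1], [0, 0, 0, 8.57, 1], [0, 0, 0, 8.57, 1], [0, 0, 0, 8.57, 1], [0, 0, 0, 8.57, 1]]}}

```text
time: 16.35
eef_pos: [0.585, 0.1093, 0.1633]
tcp_rot: [0.408, 0.577, -0.408, 0.577]
contact_force: [-0.4, -0.0, 0.6]
opening: 1.007
```

{"method": "drive_tool", "body": {"steps": [[0, 0, 0, 8.57, 1], [0, 0, 0, 8.57, 1], [0, 0, 0, 8.57, 1], [0, 0, 0, 8.57, 1], [0, 0, 0, 8.57, 1], [0, 0, 0, 0, 0], [0, 0, 0, 0, 0], [0, 0, 0, 0, 0], [0, 0, 0, 0, 0], [0, 0, 0, 0, 0]]}}

```text
time: 17.35
eef_pos: [0.585, 0.1093, 0.1633]
tcp_rot: [0.589, 0.391, -0.589, 0.391]
contact_force: [0.9, -0.5, 0.3]
opening: 0.144
```

{"method": "drive_tool", "body": {"steps": [[0, 0, 0, 0, 0], [0, 0, 0, 0, 0], [-0.028, 0, 0, -8.57, 0], [-0.028, 0, 0, -8.57, 0], [-0.028, 0, 0, -8.57, 0], [-0.028, 0, 0, -8.57, 0], [-0.028, 0, 0, -8.57, 0], [-0.028, 0, 0, -8.57, 0], [-0.028, 0, 0, -8.57, 0], [-0.028, 0, 0, -8.57, 0]]}}

```text
time: 18.35
eef_pos: [0.5853, 0.1095, 0.1656]
tcp_rot: [0.266, 0.655, -0.265, 0.656]
contact_force: [0.5, 1.0, -0.5]
opening: 0.132
```

{"method": "drive_tool", "body": {"steps": [[-0.028, 0, 0, -8.57, 0], [-0.028, 0, 0, -8.57, 0], [-0.028, 0, 0, -8.57, 0], [-0.028, 0, 0, -8.57, 0], [-0.028, 0, 0, -8.57, 0], [-0.028, 0, 0, -8.57, 0], [-0.028, 0, 0, -8.57, 0], [-0.028, 0, 0, -8.57, 0], [-0.028, 0, 0, -8.57, 0], [-0.028, 0, 0, -8.57, 0]]}}

```text
time: 19.35
eef_pos: [0.5854, 0.1098, 0.1686]
tcp_rot: [-0.251, 0.66, 0.252, 0.662]
contact_force: [0.1, 0.4, 0.3]
opening: 0.128
```

{"method": "drive_tool", "body": {"steps": [[-0.028, 0, 0, -8.57, 0], [-0.028, 0, 0, -8.57, 0], [-0.028, 0, 0, -8.57, 0], [0, 0, 0, 0, 0]]}}

```text
time: 19.75
eef_pos: [0.5849, 0.1096, 0.1695]
tcp_rot: [-0.39, 0.59, 0.391, 0.59]
contact_force: [-1.8, 0.3, 1.3]
opening: 0.131
```

```bash
python3 -c "from h import *; stat()"
```

```text
t 19.75 q6 -156.2 phi 157.02 [0.5849 0.1096 0.1695] [-1.8  0.3  1.3] op 11.1
```

{"method": "drive_tool", "body": {"steps": [[0, 0, 0, 0, 1], [0, 0, 0, 0, 1], [0, 0, 0, 0, 1], [0, 0, 0, 0, 1], [0, 0, 0, 8.57, 1], [0, 0, 0, 8.57, 1], [0, 0, 0, 8.57, 1], [0, 0, 0, 8.57, 1], [0, 0, 0, 8.57, 1], [0, 0, 0, 8.57, 1]]}}

```text
time: 20.75
eef_pos: [0.5849, 0.1093, 0.169]
tcp_rot: [-0.094, 0.701, 0.093, 0.701]
contact_force: [-0.3, -0.1, 0.4]
opening: 0.999
```

{"method": "drive_tool", "body": {"steps": [[0, 0, 0, 8.57, 1], [0, 0, 0, 8.57, 1], [0, 0, 0, 8.57, 1], [0, 0, 0, 8.57, 1], [0, 0, 0, 8.57, 1], [0, 0, 0, 8.57, 1], [0, 0, 0, 8.57, 1], [0, 0, 0, 8.57, 1], [0, 0, 0, 8.57, 1], [0, 0, 0, 8.57, 1]]}}

```text
time: 21.75
eef_pos: [0.5849, 0.1093, 0.1691]
tcp_rot: [0.408, 0.577, -0.408, 0.577]
contact_force: [0.5, 0.1, -1.0]
opening: 0.999
```

{"method": "drive_tool", "body": {"steps": [[0, 0, 0, 8.57, 1], [0, 0, 0, 8.57, 1], [0, 0, 0, 8.57, 1], [0, 0, 0, 8.57, 1], [0, 0, 0, 8.57, 1], [0, 0, 0, 0, 0], [0, 0, 0, 0, 0], [0, 0, 0, 0, 0], [0, 0, 0, 0, 0], [0, 0, 0, 0, 0]]}}

```text
time: 22.75
eef_pos: [0.585, 0.1093, 0.1691]
tcp_rot: [0.589, 0.391, -0.589, 0.391]
contact_force: [1.2, -0.4, -0.3]
opening: 0.145
```

{"method": "drive_tool", "body": {"steps": [[0, 0, 0, 0, 0], [0, 0, 0, 0, 0], [-0.028, 0, 0, -8.57, 0], [-0.028, 0, 0, -8.57, 0], [-0.028, 0, 0, -8.57, 0], [-0.028, 0, 0, -8.57, 0], [-0.028, 0, 0, -8.57, 0], [-0.028, 0, 0, -8.57, 0], [-0.028, 0, 0, -8.57, 0], [-0.028, 0, 0, -8.57, 0]]}}

```text
time: 23.75
eef_pos: [0.5852, 0.1095, 0.1715]
tcp_rot: [0.265, 0.655, -0.265, 0.656]
contact_force: [0.6, 0.3, -0.1]
opening: 0.131
```

{"method": "drive_tool", "body": {"steps": [[0, 0, 0, 0, 0], [0, 0, 0, 0, 1], [0, 0, 0, 0, 1], [0, 0, 0, 0, 1], [0, 0, 0, 0, 1], [0, 0, 0, 8.57, 1], [0, 0, 0, 8.57, 1], [0, 0, 0, 8.57, 1], [0, 0, 0, 8.57, 1], [0, 0, 0, 8.57, 1]]}}

```text
time: 24.75
eef_pos: [0.5849, 0.1093, 0.1714]
tcp_rot: [0.49, 0.51, -0.49, 0.51]
contact_force: [-0.2, -0.2, -0.3]
opening: 0.997
```

{"method": "drive_tool", "body": {"steps": [[0, 0, 0, 8.57, 1], [0, 0, 0, 8.57, 1], [0, 0, 0, 8.57, 1], [0, 0, 0, 8.57, 1], [0, 0, 0, 8.57, 1], [0, 0, 0, 8.57, 1], [0, 0, 0, 8.57, 1], [0, 0, 0, 8.57, 1], [0, 0, 0, 8.57, 1], [0, 0, 0, 8.57, 1]]}}

```text
time: 25.75
eef_pos: [0.5849, 0.1093, 0.1714]
tcp_rot: [0.706, 0.041, -0.706, 0.041]
contact_force: [0.3, 0.8, 0.4]
opening: 0.998
```

{"method": "drive_tool", "body": {"steps": [[0, 0, 0, 8.57, 1], [0, 0, 0, 8.57, 1], [0, 0, 0, 8.57, 1], [0, 0, 0, 8.57, 1], [0, 0, 0, 8.57, 1], [0, 0, 0, 8.57, 1], [0, 0, 0, 0, 1]]}}

```text
time: 26.45
eef_pos: [0.5849, 0.1093, 0.1714]
tcp_rot: [0.655, -0.267, -0.655, -0.267]
contact_force: [0.4, 0.1, -0.2]
opening: 1.001
```

```bash
python3 -c "from h import *; stat(); snap('wrist','w4')"
```

```text
t 26.45 q6 135.2 phi -134.39 [0.5849 0.1093 0.1714] [ 0.4  0.1 -0.2] op 85.1
```

View pics/w4.png

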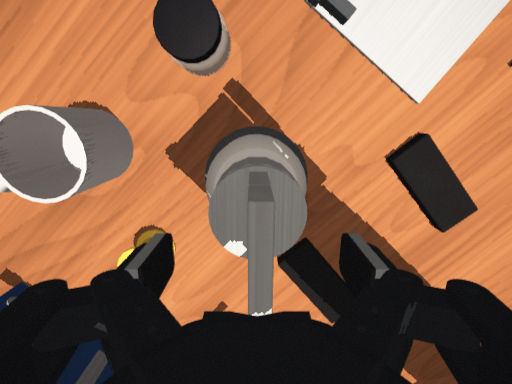

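{"method": "drive_tool", "body": {"steps": [[0, 0, 0, 0, 0], [0, 0, 0, 0, 0], [0, 0, 0, 0, 0], [0, 0, 0, 0, 0], [0, 0, 0, 0, 0], [0, 0, 0, 0, 0], [0, 0, 0, 0, 0]], "force": 70}}

```text
time: 27.2
eef_pos: [0.585, 0.1094, 0.1715]
tcp_rot: [0.655, -0.267, -0.655, -0.267]
contact_force: [0.2, -0.4, 0.5]
opening: 0.129
```

{"method": "drive_tool", "body": {"steps": [[-0.028, 0, 0, -8.57, 0], [-0.028, 0, 0, -8.57, 0], [-0.028, 0, 0, -8.57, 0], [-0.028, 0, 0, -8.57, 0], [-0.028, 0, 0, -8.57, 0], [-0.028, 0, 0, -8.57, 0], [-0.028, 0, 0, -8.57, 0], [-0.028, 0, 0, -8.57, 0], [-0.028, 0, 0, -8.57, 0], [-0.028, 0, 0, -8.57, 0]]}}

```text
time: 28.2
eef_pos: [0.5852, 0.1099, 0.1744]
tcp_rot: [0.661, 0.252, -0.66, 0.251]
contact_force: [0.9, 1.7, -0.1]
opening: 0.123
```

{"method": "drive_tool", "body": {"steps": [[-0.028, 0, 0, -8.57, 0], [-0.028, 0, 0, -8.57, 0], [-0.028, 0, 0, -8.57, 0], [-0.028, 0, 0, -8.57, 0], [-0.028, 0, 0, -8.57, 0], [-0.028, 0, 0, -8.57, 0], [-0.028, 0, 0, -8.57, 0], [-0.028, 0, 0, -8.57, 0], [-0.028, 0, 0, -8.57, 0], [-0.028, 0, 0, -8.57, 0]]}}

```text
time: 29.2
eef_pos: [0.5852, 0.1098, 0.1773]
tcp_rot: [0.314, 0.634, -0.313, 0.634]
contact_force: [-0.2, 1.6, 0.2]
opening: 0.126
```

{"method": "drive_tool", "body": {"steps": [[0, 0, 0, 0, 0], [-0.5, 0, 0, 0, 0], [-0.5, 0, 0, 0, 0], [-0.5, 0, 0, 0, 0], [0, 0, 0, 0, 0]]}}

```text
time: 29.7
eef_pos: [0.5855, 0.1093, 0.1931]
tcp_rot: [0.316, 0.632, -0.315, 0.633]
contact_force: [0.4, -0.4, -1.4]
opening: 0.13
```

```bash
python3 -c "from h import *; stat(); snap('wrist','w5')"
```

```text
t 29.7 q6 -36.2 phi 36.98 [0.5855 0.1093 0.1931] [ 0.4 -0.4 -1.4] op 11.0
```

{"method": "drive_tool", "body": {"steps": [[-1.5, 0, 0, 0, 0], [-1.5, 0, 0, 0, 0], [-1.5, 0, 0, 0, 0], [0, 0, 0, -7.57, 0], [0, 0, 0, -7.57, 0], [0, 0, 0, -7.57, 0], [0, 0, 0, -7.57, 0], [0, 0, 0, -7.57, 0], [0, 0, 0, -7.57, 0], [0, 0, 0, -7.57, 0]]}}

```text
time: 30.75
eef_pos: [0.5855, 0.1094, 0.2389]
tcp_rot: [-0.002, 0.706, 0.002, 0.708]
contact_force: [-0.4, -0.4, -1.6]
opening: 0.126
```

{"method": "drive_tool", "body": {"steps": [[0, 2.1, -2.3, 0, 0], [0, 2.1, -2.3, 0, 0], [0, 2.1, -2.3, 0, 0], [0, 2.1, -2.3, 0, 0], [0, 2.1, -2.3, 0, 0], [0, 0, 0, 0, 0], [0, 0, 0, 0, 0]]}}

```text
time: 31.45
eef_pos: [0.4702, 0.2148, 0.2386]
tcp_rot: [-0.001, 0.706, 0.001, 0.708]
contact_force: [1.0, 0.0, -1.6]
opening: 0.128
```

```bash
python3 - <<'E'
from h import *
stat(); d=snap('scene','s6'); e=snap('wrist','w6')
cv2.imwrite('pics/s6b.png',cv2.resize(cv2.imread('pics/s6.png')[160:320,230:430],None,fx=4,fy=4,interpolation=cv2.INTER_CUBIC)[:600,:800])
E
```

```text
t 31.45 q6 -76.8 phi 90.1 [0.4702 0.2148 0.2386] [ 1.   0.  -1.6] op 10.9
```

View pics/s6b.png

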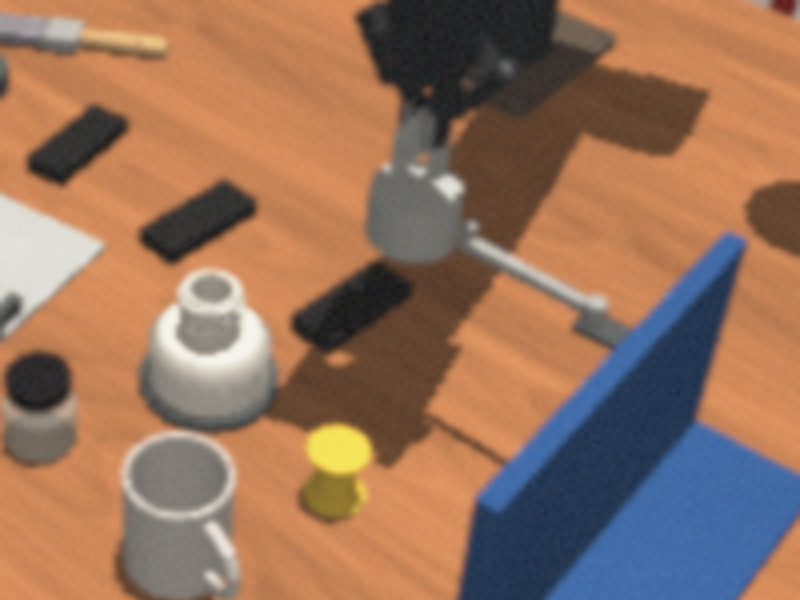

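```bash
python3 - <<'E'
from h import *
d=load('s6')
P=np.array([[.470,.3725,.18],[.469,.2625,.187],[.469,.2575,.187],[.4702,.2148,.2386+.0285],[.4702,.2148,.2386-.0855]])
print(((proj(d,P)-[230,160])*4).round(0))
w=load('w6'); print(proj(w,P).round(0))
E
```

```text
[[595. 297.]
 [467. 221.]
 [462. 218.]
 [425. 109.]
 [410. 228.]]
[[463. 206.]
 [322. 208.]
 [315. 208.]
 [258. 265.]
 [257. 196.]]
```

{"method": "drive_tool", "body": {"steps": [[2.0, 0, 0, 0, 0], [2.0, 0, 0, 0, 0], [0, 1.5, 0, 0, 0], [0, 1.5, 0, 0, 0], [0, 1.5, 0, 0, 0], [0, 0, 0, 0, 0]]}}

```text
time: 32.15
eef_pos: [0.4707, 0.2617, 0.1985]
tcp_rot: [-0.0, 0.706, 0.001, 0.708]
contact_force: [0.7, 0.6, -2.1]
opening: 0.133
```

```bash
python3 - <<'E'
from h import *
stat(); d=snap('scene','s7'); e=snap('wrist','w7')
a=cv2.resize(cv2.imread('pics/s7.png')[180:280,310:410],None,fx=4,fy=4,interpolation=cv2.INTER_CUBIC)
b=cv2.imread('pics/w7.png')[100:300,200:400].repeat(2,0).repeat(2,1)
cv2.imwrite('pics/s7b.png',np.hstack([a,b]))
E
```

```text
t 32.15 q6 -71.9 phi 90.15 [0.4707 0.2617 0.1985] [ 0.7  0.6 -2.1] op 11.3
```

View pics/s7b.png

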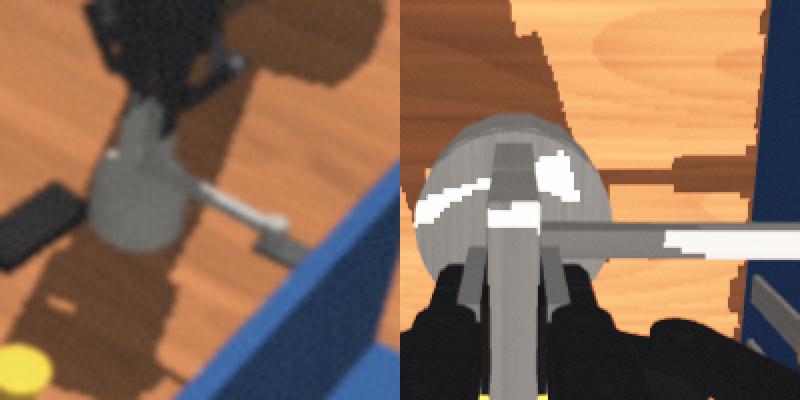

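{"method": "drive_tool", "body": {"steps": [[0, 1.5, 0, 0, 0], [0, 1.5, 0, 0, 0], [0, 1.5, 0, 0, 0], [0, 0, 0, 0, 0], [0.5, 0, 0, 0, 0], [0.5, 0, 0, 0, 0], [0.4, 0, 0, 0, 0], [0, 0, 0, 0, 0]]}}

```text
time: 33.05
eef_pos: [0.4693, 0.3037, 0.1816]
tcp_rot: [-0.0, 0.708, -0.0, 0.706]
contact_force: [0.2, 0.2, -2.7]
opening: 0.132
```

{"method": "drive_tool", "body": {"steps": [[0.2, 0, 0, 0, 0], [0.2, 0, 0, 0, 0], [0, 0, 0, 0, 0]]}}

```text
time: 33.35
eef_pos: [0.4701, 0.3043, 0.1791]
tcp_rot: [0.0, 0.707, 0.0, 0.707]
contact_force: [-0.1, 0.3, -2.5]
opening: 0.122
```

{"method": "drive_tool", "body": {"steps": [[0.1, 0, 0, 0, 0], [0.1, 0, 0, 0, 0], [0, 0, 0, 0, 0], [0, 0, 0, 0, 0]]}}

```text
time: 33.75
eef_pos: [0.4709, 0.3043, 0.1788]
tcp_rot: [-0.0, 0.706, 0.0, 0.708]
contact_force: [-0.9, -2.4, 5.4]
opening: 0.128
```

```bash
python3 - <<'E'
from h import *
stat(); e=snap('wrist','w8')
print(e['eye'])
E
```

```text
t 33.75 q6 -67.5 phi 90.03 [0.4709 0.3043 0.1788] [-0.9 -2.4  5.4] op 10.9
[0.40473149 0.30388833 0.32222319]
```

{"method": "drive_tool", "body": {"steps": [[0, 0, 0, 0, 0.35], [0, 0, 0, 0, 0.35], [0, 0, 0, 0, 0.35], [0, 0, 0, 0, 0.35], [-1, 0, 0, 0, 0.35], [-2, 0, 0, 0, 0.35], [-3, 0, 0, 0, 0.35], [-3, 0, 0, 0, 0.35], [0, 0, 0, 0, 0.35]]}}

```text
time: 34.7
eef_pos: [0.4724, 0.3054, 0.2736]
tcp_rot: [0.001, 0.703, 0.002, 0.711]
contact_force: [0.3, -0.0, 0.2]
opening: 0.348
```

```bash
python3 - <<'E'
from h import *
stat(); d=snap('scene','s9'); e=snap('wrist','w9')
a=cv2.resize(cv2.imread('pics/s9.png')[180:280,310:410],None,fx=4,fy=4,interpolation=cv2.INTER_CUBIC)
b=cv2.imread('pics/w9.png')[100:300,200:400].repeat(2,0).repeat(2,1)
cv2.imwrite('pics/s9b.png',np.hstack([a,b]))
E
```

```text
t 34.7 q6 -67.5 phi 90.02 [0.4724 0.3054 0.2736] [ 0.3 -0.   0.2] op 29.6
```

View pics/s9b.png

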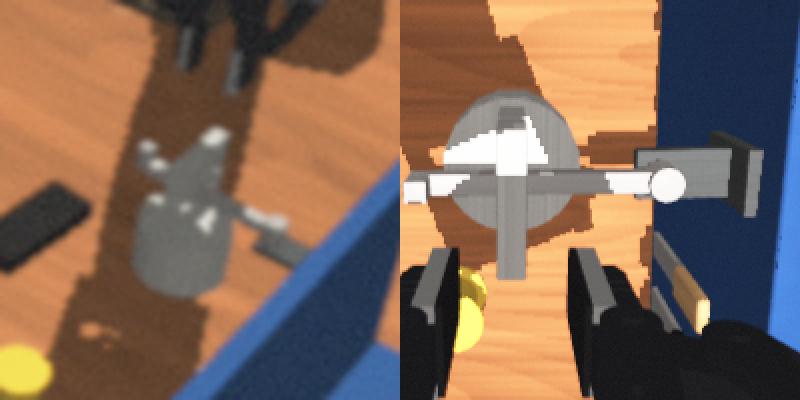

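{"method": "drive_tool", "body": {"steps": [[-0.3, -4.3, 0.5, 0, 1], [-0.3, -4.3, 0.5, 0, 1], [-0.3, -4.3, 0.5, 0, 1], [-0.3, -4.3, 0.5, 0, 1], [-0.3, -4.3, 0.5, 0, 1], [-0.3, -4.3, 0.5, 0, 1], [-0.3, -4.3, 0.5, 0, 1], [-0.3, -4.3, 0.5, 0, 1], [-0.3, -4.3, 0.5, 0, 1], [-0.3, -4.3, 0.5, 0, 1]]}}

```text
time: 35.8
eef_pos: [0.5192, -0.1271, 0.2952]
tcp_rot: [0.0, 0.708, 0.001, 0.706]
contact_force: [0.4, -0.2, 0.3]
opening: 1.001
```

{"method": "drive_tool", "body": {"steps": [[0, -2, 0.5, 8.59, 1], [0, 0, 0, 8.59, 1], [0, 0, 0, 8.59, 1], [0, 0, 0, 8.59, 1], [0, 0, 0, 8.59, 1], [0, 0, 0, 8.59, 1], [0, 0, 0, 8.59, 1], [0, 0, 0, 8.59, 1], [0, 0, 0, 8.59, 1], [0, 0, 0, 8.59, 1]]}}

```text
time: 36.8
eef_pos: [0.5243, -0.1453, 0.2948]
tcp_rot: [0.483, 0.517, -0.484, 0.515]
contact_force: [-1.1, -0.2, 1.0]
opening: 1.001
```

{"method": "drive_tool", "body": {"steps": [[0, 0, 0, 8.59, 1], [0, 0, 0, 8.59, 1], [0, 0, 0, 8.59, 1], [0, 0, 0, 8.59, 1], [0, 0, 0, 8.59, 1], [0, 0, 0, 8.59, 1], [0, 0, 0, 8.59, 1], [0, 0, 0, 8.59, 1], [0, 0, 0, 8.59, 1], [0, 0, 0, 8.59, 1]]}}

```text
time: 37.8
eef_pos: [0.5242, -0.1453, 0.2948]
tcp_rot: [-0.704, -0.049, 0.707, -0.048]
contact_force: [0.6, -0.5, 0.4]
opening: 1.0
```

```bash
python3 - <<'E'
from h import *
stat(); d=snap('top','t10'); e=snap('wrist','w10')
cv2.imwrite('pics/w10b.png',cv2.resize(cv2.imread('pics/w10.png'),(800,600),interpolation=cv2.INTER_CUBIC))
E
```

```text
t 37.8 q6 56.0 phi -82.14 [ 0.5242 -0.1453  0.2948] [ 0.6 -0.5  0.4] op 85.0
```

View pics/w10b.png

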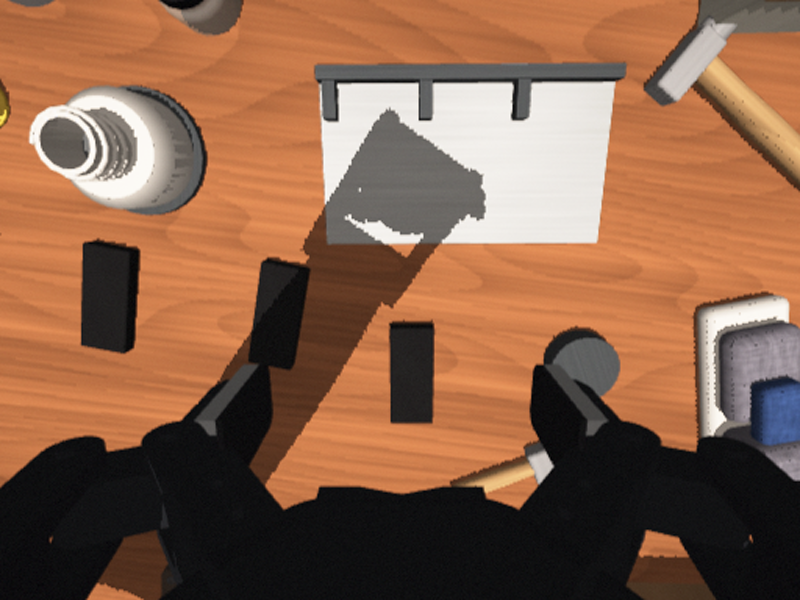

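```bash
python3 - <<'E'
from h import *
e=load('w10'); W=lambda X,Y,z: at(e,X/1.5625-.2,Y/1.5625-.2,z)[:2]
yaw=np.radians(7.86); J=np.array([[np.cos(yaw),np.sin(yaw)],[-np.sin(yaw),np.cos(yaw)]])
pts={'FL':(328,243,.006),'FR':(598,243,.006),'fenceTopL':(316,66,.024),'fenceTopR':(626,66,.024),'fbL':(345,81,.006),'fbR':(600,81,.006),
'c1':(338,82,.006),'c1top':(338,82,.024),'s2Ltop':(419,100,.024),'s2R':(433,100,.024),'s2Rbase':(433,100,.006),'s3Rtop':(529,100,.024)}
w={k:W(*v) for k,v in pts.items()}
for k in w: print(k,w[k].round(4),'jig-rot',(J@w[k]).round(4))
v=w['FR']-w['FL']; print(np.linalg.norm(v),np.degrees(np.arctan2(v[1],v[0]))+90)
v=w['fenceTopR']-w['fenceTopL']; print(np.linalg.norm(v),np.degrees(np.arctan2(v[1],v[0]))+90)
# blanks, top face z=.018
im=cv2.imread('pics/w10.png'); g=cv2.cvtColor(im,cv2.COLOR_BGR2GRAY)
for name,box in [('A',[(83,241),(138,247),(130,353),(82,345)])]: pass
cv2.imwrite('pics/c11.png',np.hstack([cv2.resize(im[145:245,45:205],None,fx=4.5,fy=4.5,interpolation=cv2.INTER_CUBIC)]))
for nm,cam,z in [('t10',load('t10'),.018)]:
    g=cv2.cvtColor(cv2.imread('pics/t10.png'),cv2.COLOR_BGR2GRAY)
    m=(g<40).astype(np.uint8); m[:190]=0; m[245:]=0; m[:,:180]=0; m[:,320:]=0
    cs,_=cv2.findContours(m,cv2.RETR_EXTERNAL,cv2.CHAIN_APPROX_NONE)
    for c in cs:
        if cv2.contourArea(c)<100: continue
        ww=np.array([at(cam,*p[0],z)[:2] for p in c])*1000; print(cv2.minAreaRect(ww.astype(np.float32)))
E
```

```text
FL [ 0.522  -0.0718] jig-rot [ 0.5072 -0.1426]
FR [ 0.558  -0.3392] jig-rot [ 0.5063 -0.4123]
fenceTopL [ 0.6762 -0.0505] jig-rot [ 0.663  -0.1425]
fenceTopR [ 0.7118 -0.3164] jig-rot [ 0.6618 -0.4108]
fbL [ 0.6712 -0.074 ] jig-rot [ 0.6548 -0.1651]
fbR [ 0.702  -0.3041] jig-rot [ 0.6538 -0.3972]
c1 [ 0.6695 -0.0677] jig-rot [ 0.654  -0.1586]
c1top [ 0.6662 -0.0706] jig-rot [ 0.6502 -0.1611]
s2Ltop [ 0.6612 -0.1428] jig-rot [ 0.6355 -0.2319]
s2R [ 0.6629 -0.1551] jig-rot [ 0.6354 -0.2443]
s2Rbase [ 0.6661 -0.1559] jig-rot [ 0.6385 -0.2455]
s3Rtop [ 0.6741 -0.239 ] jig-rot [ 0.6351 -0.3289]
0.2697873938177596 7.667034827279423
0.2682839160898878 7.623269341359062
((398.0567932128906, -173.33663940429688), (90.33495330810547, 37.65694808959961), 7.520035743713379)
((435.524658203125, 141.17385864257812), (36.978363037109375, 99.69664001464844), 85.49457550048828)
```

```bash
cat >> h.py <<'E'
YAW=np.radians(7.8); JM=np.array([[np.cos(YAW),np.sin(YAW)],[-np.sin(YAW),np.cos(YAW)]])
J2=np.array([[np.cos(np.radians(7.86)),np.sin(np.radians(7.86))],[-np.sin(np.radians(7.86)),np.cos(np.radians(7.86))]])
HOME=[J2.T@np.array([.5995,v]) for v in (-.1816,-.2676,-.3536)]
def to_tool(delta,phi):
    p=np.radians(phi); dx,dy=delta[:2]; return np.round([100*(dx*np.cos(p)+dy*np.sin(p)),100*(dx*np.sin(p)-dy*np.cos(p))],2)
E
python3 - <<'E'
from h import *
e=load('w10'); W=lambda X,Y,z: at(e,X/1.5625-.2,Y/1.5625-.2,z)[:2]
for n,q in {'A':[(84,241),(131,247),(128,352),(82,345)],'C':[(262,259),(308,266),(297,367),(250,361)],'B':[(390,325),(434,325),(434,422),(390,422)]}.items():
    w=np.array([W(*p,.018) for p in q]); l=(w[0]+w[1]-w[2]-w[3])/2; c=w.mean(0)
    print(n,c.round(4),'len',np.linalg.norm(l).round(4),'wid',np.linalg.norm((w[0]+w[3]-w[1]-w[2])/2).round(4),'ang',np.degrees(np.arctan2(l[1],l[0])).round(1))
print('home',np.round(HOME,4))
E
```

```text
A [0.4389 0.1427] len 0.1109 wid 0.0462 ang -3.7
C [ 0.4443 -0.0309] len 0.1095 wid 0.0473 ang -2.7
B [ 0.3967 -0.1741] len 0.1111 wid 0.0465 ang 8.0
home [[ 0.6187 -0.0979]
 [ 0.6305 -0.1831]
 [ 0.6422 -0.2683]]
```

{"method": "drive_tool", "body": {"steps": [[0, 0.37, 4.34, 0, 1], [0, 0.37, 4.34, 0, 1], [0, 0.37, 4.34, 0, 1], [4.4, 0, 0, 0, 1], [4.4, 0, 0, 0, 1], [4.4, 0, 0, 0, 1], [4.4, 0, 0, 0, 1], [4.4, 0, 0, 0, 1], [0, 0, 0, 0, 1]]}}

```text
time: 38.8
eef_pos: [0.3925, -0.1714, 0.0702]
tcp_rot: [-0.701, -0.055, 0.71, -0.048]
contact_force: [-1.0, 0.5, 0.5]
opening: 1.0
```

```bash
python3 - <<'E'
from h import *
stat()
E
```

```text
t 38.8 q6 44.4 phi -81.63 [ 0.3925 -0.1714  0.0702] [-1.   0.5  0.5] op 85.0
```

{"method": "drive_tool", "body": {"steps": [[1.5, 0, -0.6, 0, 1], [2.0, 0, 0, 0, 1], [2.0, 0, 0, 0, 1], [0.8, 0, 0, 0, 1], [0, 0, 0, 0, 1]], "force": 40}}

```text
time: 39.3
eef_pos: [0.4037, -0.1744, 0.0143]
tcp_rot: [-0.705, -0.051, 0.705, -0.051]
contact_force: [0.3, -0.1, -0.2]
opening: 0.998
```

```bash
python3 - <<'E'
from h import *
stat()
E
```

```text
t 39.3 q6 45.1 phi -81.71 [ 0.4037 -0.1744  0.0143] [ 0.3 -0.1 -0.2] op 84.8
```

{"method": "drive_tool", "body": {"steps": [[0.7, 0, 0.3, 0, 1], [0.5, 0, 0, 0, 1], [0, 0, 0, 0, 1]]}}

```text
time: 39.6
eef_pos: [0.4005, -0.1748, 0.0019]
tcp_rot: [-0.705, -0.051, 0.705, -0.051]
contact_force: [-0.1, -0.2, 0.1]
opening: 1.002
```

{"method": "drive_tool", "body": {"steps": [[0, 0, 0, 0, 0], [0, 0, 0, 0, 0], [0, 0, 0, 0, 0], [0, 0, 0, 0, 0], [0, 0, 0, 0, 0]]}}

```text
time: 40.1
eef_pos: [0.4012, -0.1751, 0.0025]
tcp_rot: [0.706, 0.05, -0.705, 0.051]
contact_force: [-0.0, 0.4, 4.3]
opening: 0.531
```

```bash
python3 - <<'E'
from h import *
stat()
E
```

```text
t 40.1 q6 44.9 phi -81.78 [ 0.4012 -0.1751  0.0025] [-0.   0.4  4.3] op 45.1
```

{"method": "drive_tool", "body": {"steps": [[-1.5, 0, 0, 0, 0], [-3.0, 0, 0, 0, 0], [-3.5, 0, 0, 0.4, 0], [0, 2.19, -3.73, 0, 0], [0, 2.19, -3.73, 0, 0], [0, 2.19, -3.73, 0, 0], [0, 2.19, -3.73, 0, 0], [0, 2.19, -3.73, 0, 0], [0, 2.19, -3.73, 0, 0], [0, 0, 0, 0, 0]]}}

```text
time: 41.1
eef_pos: [0.6436, -0.2763, 0.0802]
tcp_rot: [0.706, 0.048, -0.705, 0.049]
contact_force: [0.4, -0.1, -0.6]
opening: 0.524
```

```bash
python3 - <<'E'
from h import *
stat(); s=readout.get_state(); phi=-82.2
t=np.array([.6413,-.2735]); print(to_tool(t-s['eef_pos'][:2],phi))
E
```

```text
t 41.1 q6 50.7 phi -82.17 [ 0.6436 -0.2763  0.0802] [ 0.4 -0.1 -0.6] op 44.5
[-0.31  0.19]
```

{"method": "drive_tool", "body": {"steps": [[0, -0.3, 0.2, 0, 0], [3, 0, 0, 0, 0], [2.5, 0, 0, 0, 0], [1.0, 0, 0, 0, 0], [0, 0, 0, 0, 0], [0, 0, 0, 0, 0]]}}

```text
time: 41.7
eef_pos: [0.6379, -0.2719, 0.018]
tcp_rot: [0.706, 0.048, -0.705, 0.048]
contact_force: [-0.1, 0.5, -0.9]
opening: 0.529
```

```bash
python3 - <<'E'
from h import *
stat(); d=snap('wrist','w12')
cv2.imwrite('pics/w12b.png',cv2.resize(cv2.imread('pics/w12.png'),(768,576),interpolation=cv2.INTER_CUBIC))
E
```

```text
t 41.7 q6 50.7 phi -82.18 [ 0.6379 -0.2719  0.018 ] [-0.1  0.5 -0.9] op 45.0
```

View pics/w12b.png

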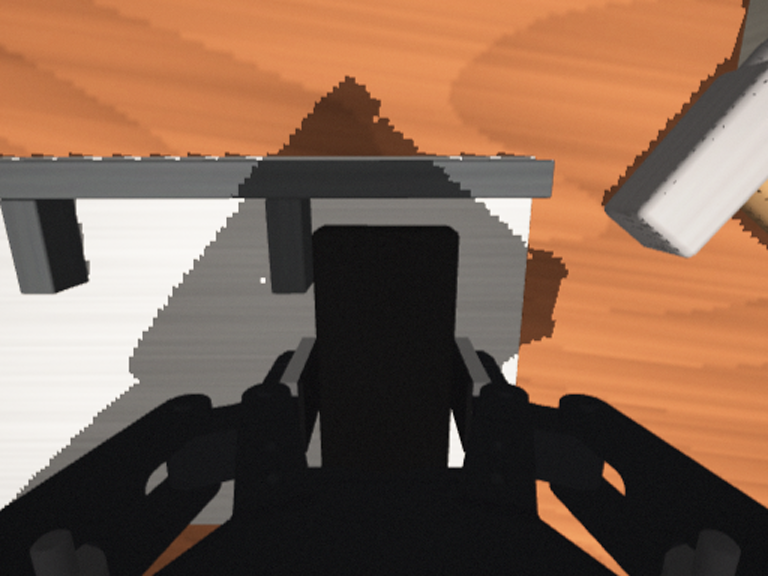

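{"method": "drive_tool", "body": {"steps": [[0.4, 0, 0, 0, 0], [0.3, 0, 0, 0, 0], [0, 0, 0, 0, 0], [0, 0, 0, 0, 0]]}}

```text
time: 42.15
eef_pos: [0.6379, -0.2718, 0.01]
tcp_rot: [-0.705, -0.048, 0.705, -0.048]
contact_force: [0.1, -0.1, -1.8]
opening: 0.529
```

{"method": "drive_tool", "body": {"steps": [[0.1, 0, 0, 0, 0], [0, 0, 0, 0, 0]]}}

```text
time: 42.35
eef_pos: [0.6379, -0.2718, 0.0089]
tcp_rot: [-0.705, -0.048, 0.706, -0.048]
contact_force: [-0.1, -0.1, -0.8]
opening: 0.525
```

{"method": "drive_tool", "body": {"steps": [[0.1, 0, 0, 0, 0], [0, 0, 0, 0, 0]]}}

```text
time: 42.55
eef_pos: [0.638, -0.272, 0.0085]
tcp_rot: [-0.705, -0.048, 0.705, -0.048]
contact_force: [-1.5, 0.4, 2.9]
opening: 0.524
```

{"method": "drive_tool", "body": {"steps": [[-0.05, 0, -0.3, 0, 0], [0, 0, -0.3, 0, 0], [0, 0, -0.1, 0, 0], [0, 0, 0, 0, 0]]}}

```text
time: 42.95
eef_pos: [0.6453, -0.271, 0.0086]
tcp_rot: [0.706, 0.048, -0.705, 0.048]
contact_force: [-0.5, 0.1, 0.4]
opening: 0.527
```

{"method": "drive_tool", "body": {"steps": [[0, 0, -0.1, 0, 0], [0, 0, -0.1, 0, 0], [0, 0, 0, 0, 0]]}}

```text
time: 43.25
eef_pos: [0.6469, -0.2707, 0.0085]
tcp_rot: [0.706, 0.048, -0.705, 0.048]
contact_force: [-0.9, 0.2, 0.5]
opening: 0.522
```

{"method": "drive_tool", "body": {"steps": [[0, 0, -0.1, 0, 0], [0, 0, 0, 0, 0]]}}

```text
time: 43.45
eef_pos: [0.647, -0.2707, 0.0085]
tcp_rot: [-0.705, -0.048, 0.706, -0.048]
contact_force: [-4.4, -0.3, 4.0]
opening: 0.527
```

{"method": "drive_tool", "body": {"steps": [[0, -0.2, 0, 0, 0], [0, -0.1, 0, 0, 0], [0, 0, 0, 0, 0]]}}

```text
time: 43.75
eef_pos: [0.6468, -0.2692, 0.0086]
tcp_rot: [-0.705, -0.047, 0.706, -0.049]
contact_force: [-3.9, -4.1, 2.4]
opening: 0.524
```

{"method": "drive_tool", "body": {"steps": [[0, -0.1, 0, 0, 0], [0, 0, 0, 0, 0]]}}

```text
time: 43.95
eef_pos: [0.6467, -0.2684, 0.0086]
tcp_rot: [-0.705, -0.047, 0.706, -0.049]
contact_force: [-4.0, -4.0, 1.5]
opening: 0.528
```

{"method": "drive_tool", "body": {"steps": [[0, -0.1, 0, 0, 0], [0, 0, 0, 0, 0]]}}

```text
time: 44.15
eef_pos: [0.6465, -0.2674, 0.0086]
tcp_rot: [-0.705, -0.047, 0.706, -0.049]
contact_force: [-3.7, -4.4, 2.8]
opening: 0.532
```

{"method": "drive_tool", "body": {"steps": [[0, -0.1, 0, 0, 0], [0, 0, 0, 0, 0]]}}

```text
time: 44.35
eef_pos: [0.6464, -0.2665, 0.0086]
tcp_rot: [-0.705, -0.047, 0.706, -0.049]
contact_force: [-3.6, -5.7, 1.7]
opening: 0.528
```

{"method": "drive_tool", "body": {"steps": [[0, -0.1, 0, 0, 0], [0, 0, 0, 0, 0]]}}

```text
time: 44.55
eef_pos: [0.6464, -0.2665, 0.0087]
tcp_rot: [-0.705, -0.047, 0.706, -0.05]
contact_force: [-4.5, -7.5, -0.3]
opening: 0.528
```

```bash
python3 - <<'E'
from h import *
stat(); d=snap('wrist','w13'); im=cv2.imread('pics/w13.png')
cv2.imwrite('pics/w13b.png',np.clip(cv2.resize(im[90:270,130:350],None,fx=3.5,fy=3.3,interpolation=cv2.INTER_CUBIC).astype(float)*1.6,0,255).astype(np.uint8))
E
```

```text
t 44.55 q6 51.7 phi -82.18 [ 0.6464 -0.2665  0.0087] [-4.5 -7.5 -0.3] op 44.9
```

View pics/w13b.png

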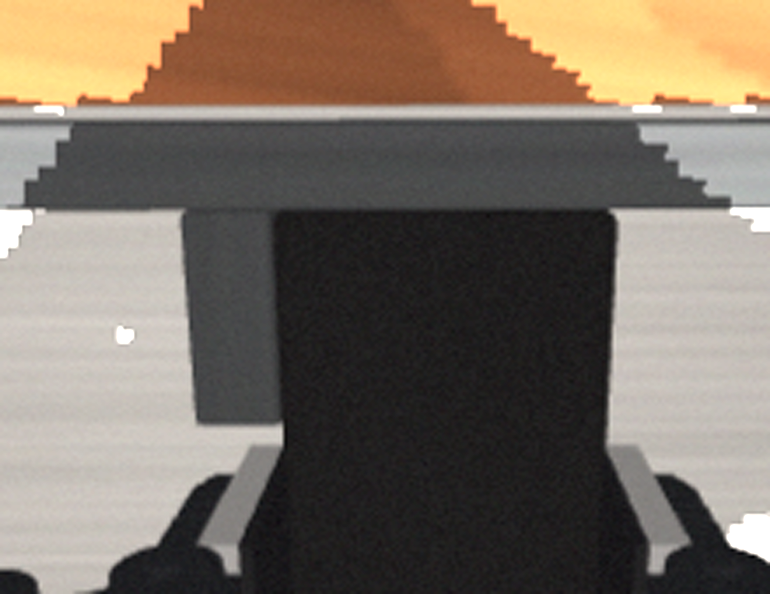

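{"method": "drive_tool", "body": {"steps": [[0, 0, 0, 0, 0.75], [0, 0, 0, 0, 0.75], [0, 0, 0, 0, 0.75], [0, 0, 0, 0, 0.75], [-2, 0, 0, 0, 0.75], [-4, 0, 0, 0, 0.75], [-4, 0, 0, 0, 1], [-4, 0, 0, 0, 1], [0, 0, 0, 0, 1]]}}

```text
time: 45.5
eef_pos: [0.6513, -0.2657, 0.1596]
tcp_rot: [0.71, 0.045, -0.7, 0.052]
contact_force: [-0.4, -0.2, 0.5]
opening: 0.999
```

```bash
cat >> h.py <<'E'
def blanks(nm,cam):
    d=snap(cam,nm); g=cv2.cvtColor(cv2.imread(f'pics/{nm}.png'),cv2.COLOR_BGR2GRAY)
    m=(g<42).astype(np.uint8); cs,_=cv2.findContours(m,cv2.RETR_EXTERNAL,cv2.CHAIN_APPROX_NONE)
    for c in cs:
        if cv2.contourArea(c)<150: continue
        w=np.array([at(d,*p[0],.018)[:2] for p in c])*1000; r=cv2.minAreaRect(w.astype(np.float32))
        if 80<max(r[1])<125 and 28<min(r[1])<60:
            a=r[2] if r[1][0]>r[1][1] else r[2]-90
            print(cam,'centre',np.round(r[0],1),'size',np.round(r[1],1),'long ang',round(a,1))
E
python3 - <<'E'
from h import *
stat(); blanks('t14','top'); blanks('w14','wrist')
E
```

```text
t 45.5 q6 51.7 phi -82.16 [ 0.6513 -0.2657  0.1596] [-0.4 -0.2  0.5] op 84.9
top centre [418.9 437. ] size [116.   56.4] long ang 2.5
top centre [435.6 141.4] size [37.4 99.9] long ang -4.3
wrist centre [ 639.8 -262.3] size [113.   58.1] long ang 9.0
```

{"method": "drive_tool", "body": {"steps": [[0, 0, 0, 5.9, 1], [0, 0, 0, 5.9, 1], [0, -3.14, 3.22, 0, 1], [0, -3.14, 3.22, 0, 1], [0, -3.14, 3.22, 0, 1], [0, -3.14, 3.22, 0, 1], [0, -3.14, 3.22, 0, 1], [0, -3.14, 3.22, 0, 1], [0, -3.14, 3.22, 0, 1], [0, 0, 0, 0, 1]]}}

```text
time: 46.6
eef_pos: [0.4319, -0.0248, 0.1454]
tcp_rot: [-0.704, 0.022, 0.709, 0.024]
contact_force: [0.5, 0.1, 0.0]
opening: 1.0
```

```bash
python3 - <<'E'
from h import *
stat(); blanks('t15','top'); blanks('w15','wrist')
cv2.imwrite('pics/w15b.png',cv2.imread('pics/w15.png'))
s=readout.get_state(); print(to_tool(np.array([.442,-.031])-s['eef_pos'][:2],-94))
E
```

```text
t 46.6 q6 77.0 phi -93.79 [ 0.4319 -0.0248  0.1454] [0.5 0.1 0. ] op 85.0
top centre [420.7 437.2] size [117.6  59.7] long ang 0.3
top centre [435.1 141.9] size [ 38.3 101. ] long ang -3.7
top centre [ 640.5 -268.5] size [102.5  38. ] long ang 7.4
wrist centre [437.7 140.3] size [ 53.2 108.6] long ang -4.2
wrist centre [441.7 -28.1] size [ 45.9 109.2] long ang -4.7
[ 0.28 -0.62]
```

{"method": "drive_tool", "body": {"steps": [[0, 0.25, -0.6, 0.3, 1], [4, 0, 0, 0, 1], [4, 0, 0, 0, 1], [3, 0, 0, 0, 1], [0, 0, 0, 0, 1], [0, 0, 0, 0, 1]]}}

```text
time: 47.3
eef_pos: [0.4439, -0.0324, 0.0385]
tcp_rot: [-0.706, 0.027, 0.707, 0.027]
contact_force: [-0.5, 0.1, 0.9]
opening: 1.001
```

```bash
python3 - <<'E'
from h import *
stat(); s=readout.get_state(); print(to_tool(np.array([.442,-.0305])-s['eef_pos'][:2],-94.3))
E
```

```text
t 47.3 q6 77.1 phi -94.35 [ 0.4439 -0.0324  0.0385] [-0.5  0.1  0.9] op 85.1
[-0.17  0.2 ]
```

{"method": "drive_tool", "body": {"steps": [[2.0, -0.15, 0.2, 0, 1], [1.2, 0, 0, 0, 1], [0.4, 0, 0, 0, 1], [0, 0, 0, 0, 1]]}}

```text
time: 47.7
eef_pos: [0.4417, -0.0301, 0.0028]
tcp_rot: [0.707, -0.027, -0.706, -0.026]
contact_force: [-0.3, 0.5, 1.2]
opening: 1.005
```

{"method": "drive_tool", "body": {"steps": [[0, 0, 0, 0, 0], [0, 0, 0, 0, 0], [0, 0, 0, 0, 0], [0, 0, 0, 0, 0], [0, 0, 0, 0, 0]]}}

```text
time: 48.2
eef_pos: [0.442, -0.0302, 0.0033]
tcp_rot: [0.707, -0.027, -0.706, -0.026]
contact_force: [-0.3, -0.1, 5.4]
opening: 0.526
```

```bash
python3 - <<'E'
from h import *
stat()
E
```

```text
t 48.2 q6 77.2 phi -94.28 [ 0.442  -0.0302  0.0033] [-0.3 -0.1  5.4] op 44.7
```

{"method": "drive_tool", "body": {"steps": [[-1.5, 0, 0, 0, 0], [-3.5, 0, 0, -6.05, 0], [-3.0, 0, 0, -6.05, 0], [0, 3.0, -2.64, 0, 0], [0, 3.0, -2.64, 0, 0], [0, 3.0, -2.64, 0, 0], [0, 3.0, -2.64, 0, 0], [0, 3.0, -2.64, 0, 0], [0, 3.0, -2.64, 0, 0], [0, 0, 0, 0, 0]]}}

```text
time: 49.2
eef_pos: [0.6251, -0.1901, 0.0819]
tcp_rot: [0.706, 0.047, -0.705, 0.048]
contact_force: [0.1, 0.4, -0.3]
opening: 0.526
```

{"method": "drive_tool", "body": {"steps": [[0, 0, 0, 0, 0], [0, 0, 0, 0, 0]]}}

```text
time: 49.4
eef_pos: [0.6212, -0.1856, 0.0814]
tcp_rot: [-0.705, -0.049, 0.706, -0.048]
contact_force: [0.2, 0.3, -0.8]
opening: 0.528
```

```bash
python3 - <<'E'
from h import *
stat(); s=readout.get_state(); print(to_tool(np.array([.6231,-.187])-s['eef_pos'][:2],-82.2))
E
```

```text
t 49.4 q6 56.6 phi -82.16 [ 0.6212 -0.1856  0.0814] [ 0.2  0.3 -0.8] op 44.9
[ 0.16 -0.17]
```

{"method": "drive_tool", "body": {"steps": [[0, 0.2, 0, 0, 0], [3, 0, 0, 0, 0], [2.5, 0, 0, 0, 0], [1.1, 0, 0, 0, 0], [0.4, 0, 0, 0, 0], [0, 0, 0, 0, 0], [0, 0, 0, 0, 0]]}}

```text
time: 50.1
eef_pos: [0.6238, -0.189, 0.014]
tcp_rot: [0.706, 0.048, -0.705, 0.049]
contact_force: [-0.4, -1.2, -1.0]
opening: 0.527
```

{"method": "drive_tool", "body": {"steps": [[0.1, 0, 0, 0, 0], [0, 0, 0, 0, 0]]}}

```text
time: 50.3
eef_pos: [0.6235, -0.189, 0.0125]
tcp_rot: [0.706, 0.048, -0.705, 0.048]
contact_force: [0.8, 0.1, -0.2]
opening: 0.522
```

{"method": "drive_tool", "body": {"steps": [[0.1, 0, 0, 0, 0], [0, 0, 0, 0, 0]]}}

```text
time: 50.5
eef_pos: [0.6229, -0.1887, 0.0106]
tcp_rot: [0.706, 0.048, -0.705, 0.048]
contact_force: [-0.5, 0.1, -0.7]
opening: 0.527
```

{"method": "drive_tool", "body": {"steps": [[0.1, 0, 0, 0, 0], [0, 0, 0, 0, 0]]}}

```text
time: 50.7
eef_pos: [0.623, -0.1887, 0.0095]
tcp_rot: [0.706, 0.048, -0.705, 0.048]
contact_force: [-0.4, 1.1, -0.2]
opening: 0.528
```

{"method": "drive_tool", "body": {"steps": [[0.1, 0, 0, 0, 0], [0, 0, 0, 0, 0]]}}

```text
time: 50.9
eef_pos: [0.623, -0.1887, 0.0094]
tcp_rot: [-0.705, -0.048, 0.706, -0.048]
contact_force: [-2.9, 0.3, 5.1]
opening: 0.527
```

{"method": "drive_tool", "body": {"steps": [[-0.05, 0, -0.3, 0, 0], [0, 0, -0.3, 0, 0], [0, 0, 0, 0, 0], [0, 0, 0, 0, 0]]}}

```text
time: 51.3
eef_pos: [0.6295, -0.1881, 0.0094]
tcp_rot: [0.706, 0.048, -0.705, 0.048]
contact_force: [-1.2, -0.1, 3.7]
opening: 0.525
```

{"method": "drive_tool", "body": {"steps": [[0, 0, -0.1, 0, 0], [0, 0, 0, 0, 0]]}}

```text
time: 51.5
eef_pos: [0.6297, -0.1881, 0.0094]
tcp_rot: [-0.705, -0.048, 0.706, -0.048]
contact_force: [-2.8, -0.8, 5.4]
opening: 0.525
```

{"method": "drive_tool", "body": {"steps": [[0, 0, -0.1, 0, 0], [0, 0, 0, 0, 0]]}}

```text
time: 51.7
eef_pos: [0.6298, -0.188, 0.0094]
tcp_rot: [-0.704, -0.048, 0.707, -0.048]
contact_force: [-6.0, -1.2, 7.9]
opening: 0.527
```

{"method": "drive_tool", "body": {"steps": [[0, 0, -0.1, 0, 0], [0, 0, 0, 0, 0]]}}

```text
time: 51.9
eef_pos: [0.6298, -0.188, 0.0094]
tcp_rot: [-0.703, -0.049, 0.708, -0.048]
contact_force: [-8.5, -1.8, 9.3]
opening: 0.526
```

{"method": "drive_tool", "body": {"steps": [[0, 0, 0.1, 0, 0], [0, -0.2, 0, 0, 0], [0, -0.2, 0, 0, 0], [0, 0, 0, 0, 0]]}}

```text
time: 52.3
eef_pos: [0.6296, -0.1861, 0.0095]
tcp_rot: [-0.705, -0.047, 0.706, -0.05]
contact_force: [-5.3, -6.6, 6.0]
opening: 0.528
```

{"method": "drive_tool", "body": {"steps": [[0, -0.1, 0, 0, 0], [0, 0, 0, 0, 0]]}}

```text
time: 52.5
eef_pos: [0.6295, -0.1854, 0.0095]
tcp_rot: [-0.705, -0.047, 0.706, -0.05]
contact_force: [-4.9, -6.3, 4.9]
opening: 0.529
```

{"method": "drive_tool", "body": {"steps": [[0, -0.1, 0, 0, 0], [0, 0, 0, 0, 0]]}}

```text
time: 52.7
eef_pos: [0.6294, -0.1845, 0.0095]
tcp_rot: [-0.705, -0.047, 0.706, -0.05]
contact_force: [-5.9, -7.6, 6.0]
opening: 0.53
```

{"method": "drive_tool", "body": {"steps": [[0, -0.1, 0, 0, 0], [0, 0, 0, 0, 0]]}}

```text
time: 52.9
eef_pos: [0.6292, -0.1836, 0.0095]
tcp_rot: [-0.705, -0.047, 0.706, -0.05]
contact_force: [-5.6, -7.6, 4.3]
opening: 0.52
```

{"method": "drive_tool", "body": {"steps": [[0, -0.1, 0, 0, 0], [0, 0, 0, 0, 0]]}}

```text
time: 53.1
eef_pos: [0.6291, -0.1826, 0.0095]
tcp_rot: [-0.705, -0.047, 0.706, -0.05]
contact_force: [-4.6, -7.3, 5.2]
opening: 0.528
```

{"method": "drive_tool", "body": {"steps": [[0, -0.1, 0, 0, 0], [0, 0, 0, 0, 0]]}}

```text
time: 53.3
eef_pos: [0.629, -0.1821, 0.0095]
tcp_rot: [-0.705, -0.046, 0.706, -0.05]
contact_force: [-5.1, -8.2, 4.5]
opening: 0.528
```

{"method": "drive_tool", "body": {"steps": [[0, -0.1, 0, 0, 0], [0, 0, 0, 0, 0]]}}

```text
time: 53.5
eef_pos: [0.629, -0.1821, 0.0095]
tcp_rot: [-0.705, -0.046, 0.706, -0.051]
contact_force: [-4.3, -11.0, 3.2]
opening: 0.527
```

{"method": "drive_tool", "body": {"steps": [[0, 0, 0, 0, 0.75], [0, 0, 0, 0, 0.75], [0, 0, 0, 0, 0.75], [0, 0, 0, 0, 0.75], [-2, 0, 0, 0, 0.75], [-4, 0, 0, 0, 0.75], [-4, 0, 0, 0, 1], [-4, 0, 0, 0, 1], [0, 0, 0, 0, 1], [0, 0, 0, 0, 1]]}}

```text
time: 54.5
eef_pos: [0.6303, -0.1776, 0.1506]
tcp_rot: [0.706, 0.048, -0.704, 0.049]
contact_force: [-0.3, 0.7, -1.0]
opening: 1.0
```

```bash
python3 - <<'E'
from h import *
stat(); blanks('t17','top'); blanks('w17','wrist')
s=readout.get_state(); print(to_tool(np.array([.437,.1415])-s['eef_pos'][:2],-94.2))
E
```

```text
t 54.5 q6 57.5 phi -82.15 [ 0.6303 -0.1776  0.1506] [-0.3  0.7 -1. ] op 85.0
top centre [418.9 437. ] size [116.   56.5] long ang 2.5
top centre [435.5 141.4] size [ 37.4 100.1] long ang -4.3
top centre [ 643.6 -268.9] size [108.5  36.4] long ang 6.6
wrist centre [ 627.7 -182.3] size [110.8  47.2] long ang 7.9
[-30.36  21.44]
```

{"method": "drive_tool", "body": {"steps": [[0, 0, 0, 6, 1], [0, 0, 0, 6, 1], [0, -3.8, 2.67, 0, 1], [0, -3.8, 2.67, 0, 1], [0, -3.8, 2.67, 0, 1], [0, -3.8, 2.67, 0, 1], [0, -3.8, 2.67, 0, 1], [0, -3.8, 2.67, 0, 1], [0, -3.8, 2.67, 0, 1], [0, -3.8, 2.67, 0, 1]]}}

```text
time: 55.6
eef_pos: [0.436, 0.1424, 0.1469]
tcp_rot: [-0.705, 0.026, 0.708, 0.026]
contact_force: [0.3, 1.1, -0.0]
opening: 1.003
```

{"method": "drive_tool", "body": {"steps": [[0, 0, 0, 0, 1], [0, 0, 0, 0, 1], [4, 0, 0, 0, 1], [4, 0, 0, 0, 1], [3, 0, 0, 0, 1], [0, 0, 0, 0, 1], [0, 0, 0, 0, 1], [0, 0, 0, 0, 1]]}}

```text
time: 56.4
eef_pos: [0.4405, 0.1407, 0.0406]
tcp_rot: [0.708, -0.026, -0.706, -0.026]
contact_force: [0.0, 0.2, 0.2]
opening: 1.002
```

```bash
python3 - <<'E'
from h import *
stat(); s=readout.get_state(); print(to_tool(np.array([.437,.1415])-s['eef_pos'][:2],-94.2))
E
```

```text
t 56.4 q6 99.4 phi -94.24 [0.4405 0.1407 0.0406] [0.  0.2 0.2] op 85.2
[-0.06  0.35]
```

{"method": "drive_tool", "body": {"steps": [[2.0, 0, 0.3, 0, 1], [1.3, 0, 0, 0, 1], [0.5, 0, 0, 0, 1], [0, 0, 0, 0, 1], [0, 0, 0, 0, 0], [0, 0, 0, 0, 0], [0, 0, 0, 0, 0], [0, 0, 0, 0, 0], [0, 0, 0, 0, 0], [0, 0, 0, 0, 0]]}}

```text
time: 57.4
eef_pos: [0.4365, 0.1414, 0.0019]
tcp_rot: [0.707, -0.026, -0.706, -0.026]
contact_force: [-0.0, -0.0, 5.9]
opening: 0.531
```

```bash
python3 - <<'E'
from h import *
stat(); s=readout.get_state(); print(to_tool(np.array([.6187-.0079+.0007,-.0967-.0011-.005])-s['eef_pos'][:2],-82.2))
E
```

```text
t 57.4 q6 99.4 phi -94.18 [0.4365 0.1414 0.0019] [-0.  -0.   5.9] op 45.1
[ 26.57 -14.02]
```

{"method": "drive_tool", "body": {"steps": [[-1.5, 0, 0, 0, 0], [-4.0, 0, 0, -6, 0], [-4.0, 0, 0, -6, 0], [0, 3.8, -2, 0, 0], [0, 3.8, -2, 0, 0], [0, 3.8, -2, 0, 0], [0, 3.8, -2, 0, 0], [0, 3.8, -2, 0, 0], [0, 3.8, -2, 0, 0], [0, 3.8, -2, 0, 0]]}}

```text
time: 58.4
eef_pos: [0.6106, -0.1046, 0.0949]
tcp_rot: [-0.705, -0.048, 0.706, -0.048]
contact_force: [0.1, -0.1, 0.1]
opening: 0.531
```

{"method": "drive_tool", "body": {"steps": [[1.3, 0, 0, 0, 0], [0, 0, 0, 0, 0], [0, 0, 0, 0, 0], [0, 0, 0, 0, 0]]}}

```text
time: 58.8
eef_pos: [0.6096, -0.1019, 0.0826]
tcp_rot: [-0.705, -0.049, 0.706, -0.048]
contact_force: [-0.3, -0.5, -0.1]
opening: 0.528
```

```bash
python3 - <<'E'
from h import *
stat(); s=readout.get_state(); print(to_tool(np.array([.6115,-.1028])-s['eef_pos'][:2],-82.2))
E
```

```text
t 58.8 q6 63.2 phi -82.11 [ 0.6096 -0.1019  0.0826] [-0.3 -0.5 -0.1] op 44.9
[ 0.12 -0.18]
```

{"method": "drive_tool", "body": {"steps": [[0, 0.1, 0, 0.1, 0], [3, 0, 0, 0, 0], [2.5, 0, 0, 0, 0], [1.1, 0, 0, 0, 0], [0.4, 0, 0, 0, 0], [0, 0, 0, 0, 0], [0, 0, 0, 0, 0], [0, 0, 0, 0, 0]]}}

```text
time: 59.6
eef_pos: [0.6117, -0.1045, 0.0145]
tcp_rot: [0.706, 0.047, -0.705, 0.048]
contact_force: [0.3, -0.5, -0.8]
opening: 0.531
```

{"method": "drive_tool", "body": {"steps": [[0.1, 0, 0, 0, 0], [0, 0, 0, 0, 0], [0.1, 0, 0, 0, 0], [0, 0, 0, 0, 0], [0, 0, 0, 0, 0]]}}

```text
time: 60.1
eef_pos: [0.6105, -0.1041, 0.0109]
tcp_rot: [-0.705, -0.048, 0.706, -0.048]
contact_force: [0.7, -0.3, -0.6]
opening: 0.531
```

{"method": "drive_tool", "body": {"steps": [[0.1, 0, 0, 0, 0], [0, 0, 0, 0, 0]]}}

```text
time: 60.3
eef_pos: [0.6105, -0.1041, 0.0098]
tcp_rot: [-0.705, -0.048, 0.706, -0.048]
contact_force: [-0.6, 0.7, 0.4]
opening: 0.527
```

{"method": "drive_tool", "body": {"steps": [[0.1, 0, 0, 0, 0], [0, 0, 0, 0, 0]]}}

```text
time: 60.5
eef_pos: [0.6105, -0.1041, 0.0088]
tcp_rot: [-0.705, -0.048, 0.706, -0.048]
contact_force: [0.6, 0.4, -0.5]
opening: 0.527
```

{"method": "drive_tool", "body": {"steps": [[0.05, 0, 0, 0, 0], [0, 0, 0, 0, 0]]}}

```text
time: 60.7
eef_pos: [0.6106, -0.1042, 0.0084]
tcp_rot: [-0.705, -0.048, 0.706, -0.048]
contact_force: [-0.2, -0.1, -0.4]
opening: 0.526
```

{"method": "drive_tool", "body": {"steps": [[0.05, 0, -0.3, 0, 0], [0, 0, -0.3, 0, 0], [0, 0, 0, 0, 0], [0, 0, 0, 0, 0]]}}

```text
time: 61.1
eef_pos: [0.6168, -0.1033, 0.008]
tcp_rot: [0.706, 0.048, -0.705, 0.048]
contact_force: [-0.2, -0.4, -1.0]
opening: 0.528
```

{"method": "drive_tool", "body": {"steps": [[0, 0, -0.1, 0, 0], [0, 0, 0, 0, 0]]}}

```text
time: 61.3
eef_pos: [0.6172, -0.1033, 0.0079]
tcp_rot: [-0.705, -0.048, 0.706, -0.048]
contact_force: [-2.9, -0.0, 1.0]
opening: 0.527
```

{"method": "drive_tool", "body": {"steps": [[0, 0, -0.1, 0, 0], [0, 0, 0, 0, 0]]}}

```text
time: 61.5
eef_pos: [0.6172, -0.1033, 0.0079]
tcp_rot: [-0.704, -0.048, 0.707, -0.048]
contact_force: [-6.4, -2.0, 2.4]
opening: 0.526
```

{"method": "drive_tool", "body": {"steps": [[0, 0, -0.1, 0, 0], [0, 0, 0, 0, 0]]}}

```text
time: 61.7
eef_pos: [0.6172, -0.1033, 0.0079]
tcp_rot: [-0.703, -0.048, 0.708, -0.048]
contact_force: [-9.6, -1.9, 6.8]
opening: 0.527
```

{"method": "drive_tool", "body": {"steps": [[0, 0, 0.1, 0, 0], [0, -0.2, 0, 0, 0], [0, -0.2, 0, 0, 0], [0, -0.1, 0, 0, 0], [0, 0, 0, 0, 0]]}}

```text
time: 62.2
eef_pos: [0.6167, -0.0997, 0.008]
tcp_rot: [-0.704, -0.047, 0.707, -0.048]
contact_force: [-4.9, -4.9, 3.0]
opening: 0.525
```

{"method": "drive_tool", "body": {"steps": [[0, -0.1, 0, 0, 0], [0, 0, 0, 0, 0], [0, -0.1, 0, 0, 0], [0, 0, 0, 0, 0]]}}

```text
time: 62.6
eef_pos: [0.6164, -0.0979, 0.008]
tcp_rot: [-0.704, -0.047, 0.707, -0.048]
contact_force: [-6.2, -6.1, 1.9]
opening: 0.528
```

{"method": "drive_tool", "body": {"steps": [[0, -0.1, 0, 0, 0], [0, 0, 0, 0, 0]]}}

```text
time: 62.8
eef_pos: [0.6163, -0.097, 0.008]
tcp_rot: [-0.704, -0.047, 0.707, -0.048]
contact_force: [-5.4, -6.3, 2.3]
opening: 0.531
```

{"method": "drive_tool", "body": {"steps": [[0, -0.1, 0, 0, 0], [0, 0, 0, 0, 0]]}}

```text
time: 63.0
eef_pos: [0.6163, -0.0969, 0.008]
tcp_rot: [-0.705, -0.046, 0.706, -0.049]
contact_force: [-5.5, -8.2, 1.0]
opening: 0.53
```

{"method": "drive_tool", "body": {"steps": [[0, -0.1, 0, 0, 0], [0, 0, 0, 0, 0]]}}

```text
time: 63.2
eef_pos: [0.6163, -0.0969, 0.0081]
tcp_rot: [-0.705, -0.046, 0.706, -0.05]
contact_force: [-6.0, -10.9, 0.5]
opening: 0.526
```

{"method": "drive_tool", "body": {"steps": [[0, 0, 0, 0, 0.75], [0, 0, 0, 0, 0.75], [0, 0, 0, 0, 0.75], [0, 0, 0, 0, 0.75], [-2, 0, 0, 0, 0.75], [-4, 0, 0, 0, 0.75], [-4, 0, 0, 0, 1], [-4, 0, 0, 0, 1]]}}

```text
time: 64.0
eef_pos: [0.6171, -0.0926, 0.1492]
tcp_rot: [-0.705, -0.048, 0.706, -0.048]
contact_force: [0.9, -0.4, 0.2]
opening: 1.001
```

{"method": "drive_tool", "body": {"steps": [[0, 2.5, 4, 0, 1], [0, 2.5, 4, 0, 1], [-2, 1.5, 4, 0, 1], [-4, 0, 0, 0, 1], [0, 0, 0, 0, 1], [0, 0, 0, 0, 1]]}}

```text
time: 64.6
eef_pos: [0.5078, -0.174, 0.2097]
tcp_rot: [0.707, 0.047, -0.704, 0.048]
contact_force: [-0.3, 0.7, -0.5]
opening: 0.996
```

```bash
python3 - <<'E'
from h import *
stat(); snap('wrist','w20'); snap('scene','s20'); snap('top','t20')
im=cv2.imread('pics/w20.png'); J=[np.r_[J2.T@np.array([.6545,v+.0012]),.024] for v in (-.1586,-.2446,-.3306)]
p=proj(load('w20'),np.array(J)); print(p)
u0,u1=int(p[:,0].min()-25),int(p[:,0].max()+75); v0=int(p[:,1].min()-20)
c=im[max(v0,0):max(v0,0)+110,max(u0,0):u1]; f=790/c.shape[1]; c=cv2.resize(c,None,fx=f,fy=f,interpolation=cv2.INTER_CUBIC)
cv2.imwrite('pics/w20b.png',np.clip(c[:600].astype(float)*1.5,0,255).astype(np.uint8)); print(c.shape,u0,v0)
E
```

```text
t 64.6 q6 52.5 phi -82.28 [ 0.5078 -0.174   0.2097] [-0.3  0.7 -0.5] op 84.7
[[174.79841117   9.64870089]
 [256.77506818   9.51379426]
 [338.6769531    9.37901067]]
(329, 790, 3) 149 -10
```

View pics/w20b.png

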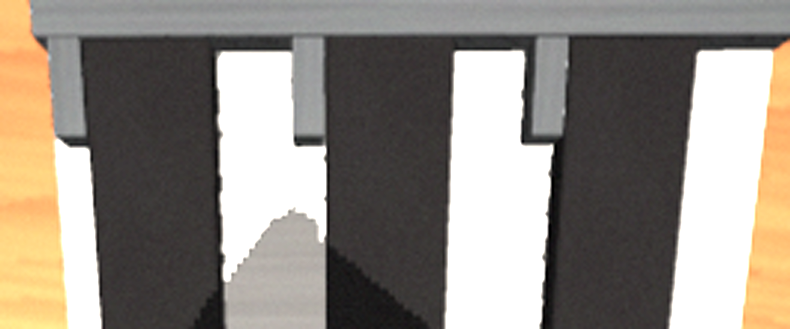

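```bash
python3 - <<'E'
import cv2,numpy as np
a=cv2.imread('pics/s20.png'); b=cv2.imread('pics/t20.png')
A=cv2.resize(a[60:330,80:450],None,fx=1.08,fy=1.08)[:290,:399]; B=cv2.resize(b[70:270,60:410],None,fx=1.14,fy=1.14)[:228,:399]
z=cv2.resize(a[190:280,300:410],None,fx=3.6,fy=3.3,interpolation=cv2.INTER_CUBIC)
c=np.zeros((590,800,3),np.uint8); c[:A.shape[0],:A.shape[1]]=A; c[:z.shape[0],402:402+z.shape[1]]=z[:,:398]; c[300:300+B.shape[0],:B.shape[1]]=B
B0=cv2.resize(cv2.imread('pics/top0.png')[70:270,60:410],None,fx=1.14,fy=1.14)[:228,:398]; c[300:300+B0.shape[0],402:402+B0.shape[1]]=B0
cv2.imwrite('pics/fin.png',c)
E
```

```text
(no output)
```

View pics/fin.png

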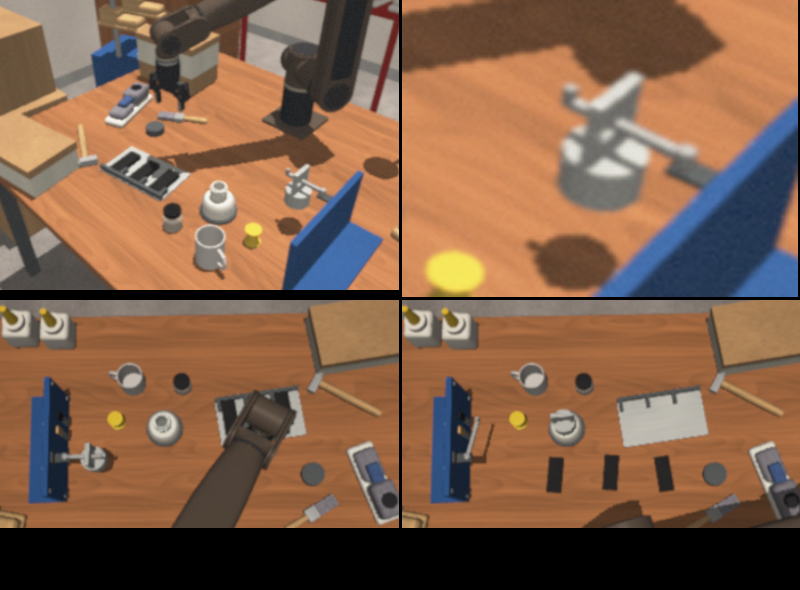

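The lid hangs on the squared-out hook, the three blanks are home in the jig, and the other things stand where they stood at the start. I'm handing in.

```bash
python3 -c "
from h import *
stat(); print(sign_off())"
```

```text
t 64.75 q6 52.5 phi -82.23 [ 0.5068 -0.173   0.2067] [-0.2  0.4 -0.3] op 84.9
the job is handed in; nothing more can be done
None
```

The job is done and handed in at 64.8 s of the 210 s; the hand-in reports no verdict.

- **Hook:** I swung it out against its stop with about 12 N. The top camera then showed it about 91° clockwise from world x, which is square to the board to within 2–3°.
- **Lid:** I unscrewed it about 2.09 turns in five grips and lifted it clear. I then threaded its window over the hook and set it down about 68 mm from the pivot. It stayed high above the bench all the way, and the last picture shows it hanging freely.
- **Blanks:** All three were present. One had been knocked about 4 cm aside, so I measured it again before gripping it. Each was pushed against the rear fence and then the side stop until it stalled. The last wrist picture shows no visible gap at fence or stop in any bay.
- **Other things:** The last top and scene views show the bystanders unmoved compared with the start, judged by eye only.

No check failed. The hook position read about 1 pixel (2–3 mm) differently between the top and scene cameras.

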